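# Hold a lapped seal ring under the bonding press

## Robot

A 6-joint arm with a two-finger parallel gripper is mounted at the origin on a cart in front of the work surface, level with it; the furniture and walls round the work are solid. World frame = base frame: x ahead of the robot, y to its left, z up, the work surface at z = 0. Lengths are in m, angles in degrees, forces in N, time in s.
With the tool pointing down it reaches from about 0.325 to 0.775 m from the base axis. Payload 9.3 kg.
Tool frame: the origin (TCP) lies between the finger pads; the fingertips stand 8 mm ahead of it and the grasp point (between the pads) lies 11 mm behind it; z points along the fingers, y is the line along which they close (so a half turn about z gives the same grasp; the last joint's range is limited). The gripper opens to 85 mm and grips with 20 to 120 N. Pads are 22 mm wide; open, the fingers measure 114 mm over their backs; the gripper's body (76 mm by 85 mm) begins 54 mm behind the grasp point. The pads swing forward as they close: fully open they stand 13 mm farther back than shut.
Start: joints at [-81.967, 14.817, 1.232, 76.415, 0, 81.257], TCP at [0.159, -0.527, 0.239] pointing down, gripper open.
Joint ranges: [-174.27, 174.27], [-52.1, 104.24], [-59.71, 78.15], [-110.17, 111.67], [-87.03, 83.33], [-180, 180]. Speed limits (degrees/s): [127.2, 127.2, 159.86, 180, 180, 180].

## Interface

Orientations are given as a 3x3 rotation matrix whose columns are the frame's x, y, z axes.
In Python, from rig import robot gives the robot as it stands. The module is installed in compiled form; this text tells all that it offers.
- The arm moves only by the tool carry_out, never from a script. Its argument "deltas" is text: rows parted by semicolons, each of 7 numbers parted by spaces: the closure, from -1 (fully open) to 1 (shut), then the shift along the tool's x, y, z in mm, then the turn, a rotation vector about the tool's x, y, z in rad. A call has 1 to 20 rows; each row is the pose to reach, as a shift and turn from the pose commanded when the call began, along the tool's axes at that moment; what a row does not reach only later rows make up. A row lasts 1/10 s, in which the tool goes at most 50 mm and 8.59 degrees, less where a joint would pass 70% of its speed; a pose out of reach is approached as far as the arm can. A call with a gripper value outside its range is refused whole. The fingers move at their own pace and stop on an object; "grip_force" is the grip in N (left out, the last holds). Time passes only in rows, so rows that repeat a pose let the fingers close. It gives the time, the measured TCP pose, the force, the opening and the grip force at its end, in the units of the state.
- robot.observe(): the state, without advancing time (a new reading comes with each control period).
- robot.snapshot(name): name is "side" or "top"; returns a dict with "image" (400x640x3 uint8, red, green, blue), "mtx" (3x3 intrinsics, pixels), "k1" (the pictures are not rectified: a ray, as slopes to the right and down, at radius r is drawn at 1 + k1 r^2 times it, then the intrinsics apply), "origin" and "orientation" of the camera in the world. Camera axes: x right, y down, z forward; pixel columns grow to the right and rows downward; lengths in m; the calibration is good to about 2 mm. A picture is of the moment at which its call begins. There is no depth.
- robot.finish_job(): hands the job in; it is judged then, once.
Trained networks look in the newest picture that a camera, given by its name, has taken for a name from the list of things; names that differ only in an ending like _2 or _b are one class to them, and where a whole thing is asked for, a point or a joint stands for the part that bears it (a point fixed in the world has none). Each returns a list of dicts, best first, with "p" (0 to 1); they miss things now and then, are a little off and sometimes report something else, mostly with a low value. They report only what shows in the picture. A call takes as long as a camera call. They do not tell look-alikes from the thing itself.
- robot.search_frame(camera, target): "location" ([column, row] as shares, 0 to 1, of the picture: columns of its width, rows of its height, amid what is visible of it).
The state is a dict: "t": time; "qpos": joint angles; "joint_vel": joint speeds; "joint_efforts": joint torques, N m; "tool_pos": TCP position; "tool_rot": TCP orientation; "wrist_force": force on the tool from outside, world axes, zero at the start; "moment": the same for the moment, N m; "finger_gap": finger opening in m; "finger_force": force on a finger pad.
Only numpy, scipy, OpenCV 4.12 (cv2) and the standard library are available. Lean on these libraries where they do the work, as an engineer would, in place of code of your own. Each camera call takes 0.05 s, during which the arm holds its last target. There are 200 camera calls.

## Task

Take the white lapped ceramic ring off the cork pad and set it flat in the round brass nest of the green hand-lever press while the red safety catch still locks the lever up; the ring is brittle, so grip it lightly (about 10 N is plenty, never over 25 N) and set it down without a knock. Let go of the ring, push the thumb tab of the red catch right down, and only then pull the lever by its black handle all the way down to its stop, so that the spring foot presses the ring into its bond. The lever springs back up if released: finish while still holding it fully down, and leave the other things on the bench where they are.

Things in the scene. Friction and masses are not known exactly. Their poses are not given: they have to be found in the camera images.
- ring: White ceramic seal ring, 46 mm outside, 26 mm bore, 20 mm high, about 90 g, lying flat on the cork pad at the start. Origin: centre of its underside; z up along its axis. Brittle.
- cork_pad: Round cork pad, 100 mm across, 6 mm thick, fixed to the bench to the right of the press; origin at the centre of its underside. Further right, the post of a task lamp stands at the front edge of the bench and rises 0.7 m: keep the arm clear of it.
- press: Green cast hand-lever press, fixed. Base 160x92x18 mm. Origin under it on the bench, z up; own -x is its front and faces roughly to the robot. Lever at the back, handle to its left (own +y), catch to its right (own -y), nest in front, free above. Lever up: lever and foot stay 60 mm or more behind the nest's centre and reach 245 mm high, so set the ring down with the fingers closing along own y.
- nest (a point): Centre of the floor of the brass nest, 26 mm above the bench, axes as the press. Round recess, bore 51 mm, 6 mm deep: lower 3 mm straight, upper 3 mm a conical lead-in to about 56 mm; outside diameter 68 mm, rim 32 mm above the bench. A seated ring has its origin here and stands 14 mm above the rim.
- lever (a joint): Lever angle, rad: 0 = up, leaning back 0.2 rad from vertical; grows as it comes forward and down to its stop at 1.77 (lever level). The catch locks it near 0 (a hard pull gives 0.1 rad of play). A return spring lifts it when let go; fully down on the ring it takes about 8 N at the handle. The spring foot, 85 mm from the pivot, meets the seated ring about 0.1 rad before the stop.
- lever_grip (a point): Middle of the lever's black round handle sleeve, 18 mm thick, 60 mm long, parallel to the press's own y; 160 mm from the pivot axis and 42 mm to the left (own +y) of the middle of the lever bar (14 mm square). Moves on an arc about lever_hinge: 235 mm above the bench when up, 78 mm when down.
- lever_hinge (a point): Point on the lever's pivot axis (the press's own y), 85 mm straight behind the nest (own +x), 78 mm above the bench, axes as the press. At lever angle a the handle lies 160*sin(0.2-a) mm along own x and 160*cos(0.2-a) mm up from here.
- catch (a joint): Angle of the red safety catch, rad: 0 = engaged, its nose bars the front of the lever; grows as its thumb tab is pushed down; above 0.95 the nose is clear of the lever; stop at 1.2. It stays where it is left (friction, about 3 N at the tab).
- catch_tab (a point): Middle of the upper face of the catch's red thumb plate (24x24 mm), to the right of the lever; turns with the catch.
- tin: Round white tin, 58x58x36 mm, loose on the bench to the left; bystander. Origin: centre of its underside.
- micrometer: Blue and silver micrometer, 47x131x18 mm, loose on the bench behind the cork pad; bystander.
- stone: Brown oil stone, 25x75x14 mm, loose on the bench behind the press; bystander.
- catch_hinge (a point): Pivot of the catch, axis the press's own x, axes as the press: 125 mm above the bench, 36 mm to the right (own -y) of the lever's middle. The thumb plate lies 46 mm from it, 0.55 rad above level when engaged, 0.65 rad below level at the stop. A push straight down 38 mm to its right stays on the plate, from 27 mm above to 25 mm below the pivot's height.
Mind the look-alikes: they are no part of the job. What is shaped like the ring but pink is not meant.

How it is judged (in metres and radians):
On the way, in this order (a step that is already met when the one before it is completed fails the run):
1. the ring lies flat in the nest, released, with the catch still engaged and the lever up (horizontal distance between ring and nest below 0.005 m and z of ring in the frame of nest below 0.002 m and angle between ring's own z axis and vertical below 0.05 rad and contact force between the fingers and ring below 0.1 N and value of joint catch below 0.3 rad and value of joint lever below 0.15 rad), for 0.2 s.
2. the catch is pushed down clear of the lever while the lever is still up (value of joint catch above 1 rad and value of joint lever below 0.15 rad), for 0.1 s.
At the end, for the whole second after the job is handed in: The ring lies flat and untouched in the nest (centre within 5 mm, underside within 2 mm of the floor), the catch is off (above 0.95 rad), the fingers hold the lever within 0.06 rad of its lower stop with over 1.5 N, and the foot presses on the ring with over 3 N (horizontal distance between ring and nest below 0.005 m and z of ring in the frame of nest below 0.002 m and angle between ring's own z axis and vertical below 0.05 rad and value of joint catch above 0.95 rad and value of joint lever above 1.71 rad and contact force between lever and ring above 3 N and contact force between the fingers and lever above 1.5 N and contact force between the fingers and ring below 0.1 N); the arm keeps its last pose, push and grip.
It fails at once if the brittle ring is squeezed with more than 30 N by each finger (60 N in all) (contact force between the fingers and ring above 60 N).
It fails at once if the ring is driven into the press with more than 40 N (contact force between ring and press above 40 N).
It fails at once if the ring is let fall: it moves faster than 0.45 m/s out of the fingers (a drop of over 10 mm) (linear speed of ring above 0.45 m/s and contact force between the fingers and ring below 0.05 N).
It fails at once if the tin, the micrometer or the oil stone is pushed more than 30 mm (distance of any of tin, micrometer, stone from where it was at the start of the episode above 0.03 m).
It also fails if it takes over 64 s, if anything falls off the work surface, if the arm or the gripper's body presses on something with over 40 N, if the wrist force passes 120 N, or if a joint passes its speed limit or range.

## Working session

There is one attempt and no reset: what is moved stays moved. The work goes in short steps, Python scripts to look and compute and a tool call to move; the robot and the scene stay as the last step left them, time stands still between calls to the robot, and variables do not carry over. Pictures are saved under pics/ and viewed, at most 11 in all, crops included, and the job is handed in when it is done.

Besides the shell and the picture viewer there is one more tool, called after "Emit:" as name(argument=value, ...) on one line, values as JSON. carry_out: Moves the arm, as the interface text tells. Its arguments: {"type":"object","properties":{"deltas":{"type":"string"},"grip_force":{"type":"number"}},"required":["deltas"]}

```bash
mkdir -p pics
cat > h.py <<'E'
import numpy as np, cv2
from rig import robot
def ray(s,u,v):
    p=cv2.undistortPoints(np.array([[[u,v]]],float),s["mtx"],np.array([s["k1"],0,0,0,0.]))[0,0]
    return np.array(s["origin"]),np.array(s["orientation"])@np.array([p[0],p[1],1.])
def onz(s,u,v,z):
    o,d=ray(s,u,v); return o+d*(z-o[2])/d[2]
def proj(s,P):
    R=np.array(s["orientation"]);c=R.T@(np.array(P)-np.array(s["origin"]))
    q=c[:2]/c[2]; q=q*(1+s["k1"]*(q@q)); M=np.array(s["mtx"]); return np.array([M[0,0]*q[0]+M[0,2],M[1,1]*q[1]+M[1,2]])
def tri(a,b):
    (o1,d1),(o2,d2)=a,b
    t=np.linalg.lstsq(np.c_[d1,-d2],o2-o1,rcond=None)[0]
    p,q=o1+t[0]*d1,o2+t[1]*d2
    return (p+q)/2,np.linalg.norm(p-q)
def save(s,n): cv2.imwrite(f"pics/{n}.png",s["image"][:,:,::-1])
E
python3 - <<'E'
from h import *
np.set_printoptions(precision=4,suppress=True)
S={c:robot.snapshot(c) for c in("side","top")}
for c,s in S.items():
    save(s,c+"0"); print(c,s["origin"],np.array(s["orientation"]).tolist(),np.array(s["mtx"]).tolist(),s["k1"])
    for t in("ring","cork_pad","press","nest","lever_grip","lever","catch_tab","tin","micrometer","stone"):
        print(t,[(round(d["p"],2),np.round(np.array(d["location"])*[640,400],1).tolist()) for d in robot.search_frame(c,t)][:4])
o=robot.observe();print(o["tool_pos"],o["tool_rot"],o["finger_gap"],o["wrist_force"])
E
```

```text
side [0.3612 1.086  0.6796] [[-0.9711383425028021, -0.136927259552027, 0.1952978374495787], [-0.23841560515189175, 0.5334095264814075, -0.81156162814597], [0.006951182702786205, -0.83470066649695, -0.5506600388702454]] [[476.9550597493625, 0.0, 311.87705293620115], [0.0, 476.9550597493625, 202.74771493868235], [0.0, 0.0, 1.0]] -7.235820196885097e-05
ring [(0.84, [356.5, 205.2]), (0.83, [391.9, 239.5]), (0.69, [339.3, 235.5])]
cork_pad [(0.63, [329.5, 242.7])]
press [(0.94, [316.2, 261.4])]
nest [(0.95, [313.0, 261.9]), (0.53, [236.5, 283.9]), (0.52, [329.0, 243.3])]
lever_grip [(0.82, [310.8, 217.4])]
lever [(0.67, [312.5, 217.4]), (0.52, [328.7, 242.5])]
catch_tab []
tin [(0.74, [294.0, 339.7])]
micrometer [(0.65, [281.1, 215.6])]
stone [(0.95, [235.1, 285.2])]
top [0.3412 0.3105 1.1999] [[0.029289269034755577, -0.9831027280267993, 0.1806963332933849], [-0.9995334365095898, -0.030372358188558057, -0.003229420597417322], [0.008663025957412647, -0.1805174396127151, -0.9835336323567844]] [[496.3505706006736, 0.0, 322.8217299553258], [0.0, 496.3505706006736, 201.3639986842583], [0.0, 0.0, 1.0]] -0.11286948172653781
ring [(0.8, [371.5, 275.1]), (0.63, [415.5, 229.2]), (0.61, [361.4, 223.5])]
cork_pad [(0.63, [359.2, 219.5])]
press [(0.91, [298.5, 219.4])]
nest [(0.57, [298.8, 218.9])]
lever_grip [(0.57, [271.7, 200.5]), (0.26, [386.6, 161.8])]
lever []
catch_tab [(0.66, [301.0, 182.1])]
tin [(0.74, [226.7, 212.3]), (0.33, [386.7, 165.7])]
micrometer [(0.89, [386.7, 162.3])]
stone [(0.72, [278.5, 154.7])]
[ 0.1587 -0.5266  0.2393] [[ 0.9574  0.2886 -0.    ]
 [ 0.2886 -0.9574  0.0001]
 [-0.     -0.0001 -1.    ]] 0.08539443642841066 [ 0.3693 -0.0068 -0.8845]
```

Run:
```python
import cv2
a=cv2.imread("pics/top0.png")[130:300,190:440];b=cv2.imread("pics/side0.png")[170:370,190:440]
cv2.imwrite("pics/t1.png",cv2.resize(a,None,fx=3.2,fy=3.2,interpolation=2))
cv2.imwrite("pics/s1.png",cv2.resize(b,None,fx=3,fy=3,interpolation=2))
```

```text
(no output)
```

View pics/t1.png

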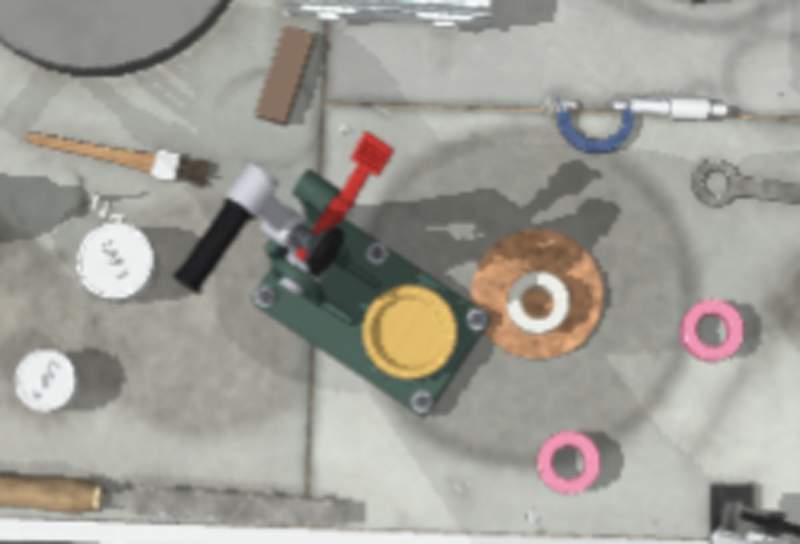

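View pics/s1.png

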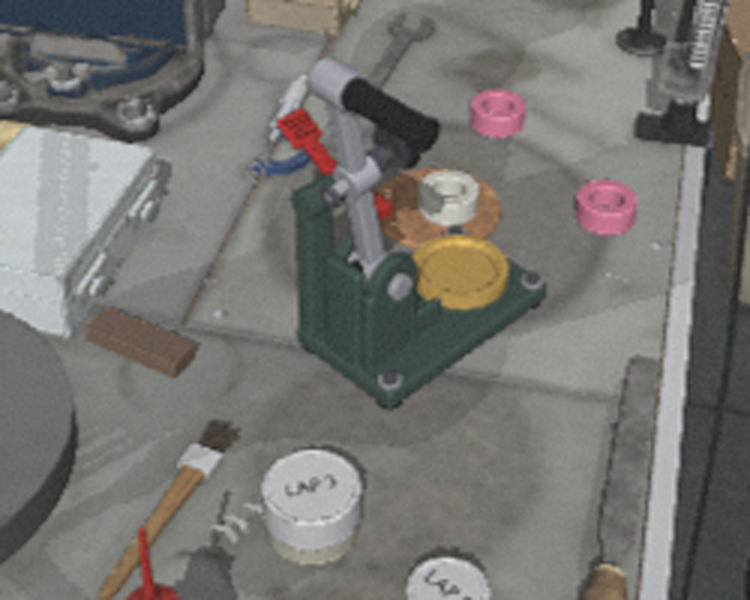

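Top view (source pixels): the white ring lies on the cork at (358,224), which fits the description. The pink rings at (371,275) and (415,229) are look-alikes. The nest is at about (318,233), the handle at (257,207), the red tab at (307,178) and the lamp post at about (421,290). The enlarged crop confirms the only white ring is the one on the cork.

Run:
```python
from h import *
np.set_printoptions(precision=4,suppress=True)
T,S=robot.snapshot("top"),robot.snapshot("side")
def seg(s,box,f):
    x0,y0,x1,y1=box; im=s["image"][y0:y1,x0:x1].astype(int); m=f(im[...,0],im[...,1],im[...,2]).astype(np.uint8)
    n,l,st,c=cv2.connectedComponentsWithStats(m); k=1+np.argmax(st[1:,4])
    cs,_=cv2.findContours((l==k).astype(np.uint8),cv2.RETR_EXTERNAL,cv2.CHAIN_APPROX_NONE)
    q=max(cs,key=len); e=cv2.fitEllipse(cv2.convexHull(q)); return np.array(e[0])+[x0,y0],e[1],e[2],c[k]+[x0,y0],st[k]
gold=lambda r,g,b:(r>150)&(r-b>60)&(g-b>35)&(r-g<70)
white=lambda r,g,b:(r>150)&(abs(r-b)<35)
rT=seg(T,(340,205,380,245),white); rS=seg(S,(325,215,362,250),white)
nT=seg(T,(295,210,340,255),gold); nS=seg(S,(320,240,365,280),gold)
for a in(rT,rS,nT,nS): print(*a)
red=lambda r,g,b:(r>150)&(g<80)&(b<80)
tT=seg(T,(295,168,316,190),red); tS=seg(S,(280,203,297,222),red); print(tT[3],tS[3])
P={}
def tr(n,a,b): P[n],e=tri(ray(T,*a),ray(S,*b)); print(n,P[n],"gap",e)
tr("ring",rT[0],rS[0]); tr("nest",nT[0],nS[0])
tr("grip",(257.2,206.6),(319.3,208.3)); tr("tab",(306.6,177.8),(289,212.3))
tr("gripE1",(265,194),(306.7,201.7)); tr("gripE2",(249.4,219),(331.7,215))
print("ring top z.026",onz(T,*rT[0],.026),onz(S,*rS[0],.016)); print("nest z.032",onz(T,*nT[0],.032),onz(S,*nS[0],.032))
c=lambda x,y:(190+x/3.2,130+y/3.2)
for b in((262,297),(422,400),(476,318),(377,252)): print("bolt",onz(T,*c(*b),.022))
d=P["grip"]-P["nest"]; print("yaw from grip",np.degrees(np.arctan2(d[1],d[0])-np.arctan2(.042,.1168)))
d=P["gripE2"]-P["gripE1"]; print("handle dir own y ang",np.degrees(np.arctan2(d[1],d[0])))
for n,p in(("tin",(226.7,212.3)),("stone",(278.5,154.7)),("mic",(386.7,162.3)),("pink",(371.5,275.1)),("lamp",(421,290))): print(n,onz(T,*p,.015))
```

```text
[357.859  224.1798] (18.780548095703125, 19.44931411743164) 51.191097259521484 [358.1382 224.318 ] [  9  10  19  19 217]
[339.1654 235.4378] (18.97738265991211, 21.105056762695312) 98.20491790771484 [340.6696 235.2826] [  6  12  19  19 230]
[317.4898 233.2968] (28.5665283203125, 29.022829055786133) 75.38946533203125 [317.613  233.3963] [  8   9  29  29 646]
[342.5474 259.742 ] (24.720661163330078, 31.55449104309082) 95.27200317382812 [343.0723 259.7055] [  8   8  31  25 567]
[304.6281 179.8843] [290.3103 216.2414]
ring [0.5051 0.2204 0.0129] gap 0.0016543026372782088
nest [0.479  0.3171 0.0247] gap 0.000927590288775717
grip [0.5046 0.4372 0.2303] gap 0.000366947125545058
tab [0.5859 0.3439 0.1459] gap 4.601368803125451e-05
gripE1 [0.5303 0.4229 0.2303] gap 0.0007821481342843182
gripE2 [0.4798 0.4514 0.2303] gap 0.0006899570161720793
ring top z.026 [0.5041 0.2214 0.026 ] [0.5036 0.2245 0.016 ]
nest z.032 [0.4786 0.3171 0.032 ] [0.4772 0.3257 0.032 ]
bolt [0.5016 0.4271 0.022 ]
bolt [0.4284 0.3051 0.022 ]
bolt [0.4907 0.2666 0.022 ]
bolt [0.5384 0.3422 0.022 ]
yaw from grip 58.200435261039985
handle dir own y ang 150.59138414819336
tin [0.5248 0.5387 0.015 ]
stone [0.6728 0.4196 0.015 ]
mic [0.6619 0.1517 0.015 ]
pink [0.3846 0.186  0.015 ]
lamp [0.3523 0.0675 0.015 ]
```

Checks: the nest is at (0.479,0.317) and the press yaw is about 58.4°. Grip and tab offsets fit the text. The arm must sweep past the lamp post to get there, so I'll look at the full pictures to locate it.

Run:
```python
import cv2
a=cv2.imread("pics/top0.png");b=cv2.imread("pics/side0.png")
cv2.imwrite("pics/t2.png",cv2.resize(a[150:400,320:640],None,fx=2.4,fy=2.4,interpolation=2))
cv2.imwrite("pics/s2.png",b)
```

```text
(no output)
```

View pics/t2.png

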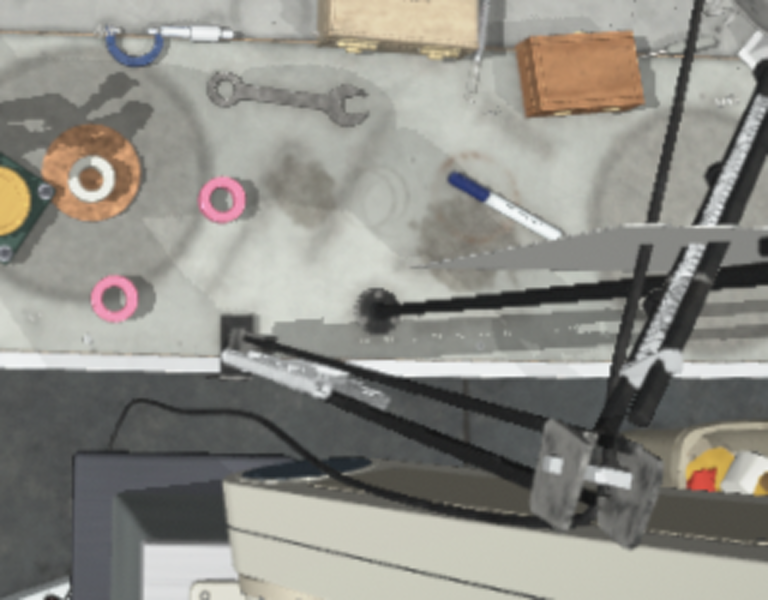

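View pics/s2.png

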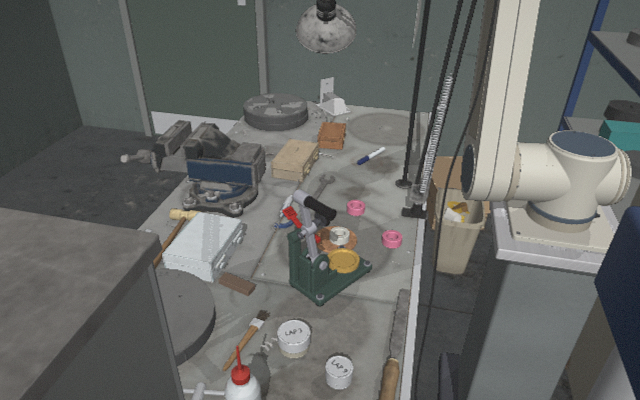

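The side view shows two dark uprights. A thin post rises from a round base at about (404,183). A sprung bar rises from a clamp at (414,211), which is (419,292) in the top view. I'll triangulate both.

Run:
```python
from h import *
np.set_printoptions(precision=3,suppress=True)
T,S=robot.snapshot("top"),robot.snapshot("side")
c=lambda x,y:(320+x/2.4,150+y/2.4)
print("nadir",proj(T,[.3412,.3105,0]))
print("A",onz(T,*c(378,310),0),onz(S,403,183,0),tri(ray(T,*c(378,310)),ray(S,403,183)))
print("B",onz(T,*c(238,340),0),onz(S,414,211,0),tri(ray(T,*c(238,340)),ray(S,414,211)))
def onplane(s1,pa,pb,pts):
    o,d1=ray(S,*pa);_,d2=ray(S,*pb);n=np.cross(d1,d2)
    for p in pts:
        q,e=ray(T,*c(*p)); print(p,q+e*(n@(o-q))/(n@e))
print("barA");onplane(S,(404,180),(428,5),[(450,303),(600,288),(760,272)])
print("barB silver");onplane(S,(418,200),(472,5),[(300,375),(380,400),(500,465),(560,490)])
print("vertical at A, in side:",[proj(S,[.385,-.06,z]) for z in(0,.3,.7)],"top",[proj(T,[.385,-.06,z]) for z in(0,.3,.7)])
```

```text
nadir [318.482 292.113]
A [ 0.381 -0.075  0.   ] [ 0.382 -0.075  0.   ] (array([ 0.381, -0.075,  0.   ]), np.float64(0.00035760284771743303))
B [0.348 0.069 0.   ] [0.343 0.057 0.   ] (array([0.346, 0.071, 0.009]), np.float64(0.005034182216325553))
barA
(450, 303) [ 0.378 -0.042  0.281]
(600, 288) [ 0.377 -0.025  0.555]
(760, 272) [ 0.376 -0.021  0.708]
barB silver
(300, 375) [0.32  0.062 0.22 ]
(380, 400) [0.306 0.034 0.342]
(500, 465) [0.283 0.049 0.585]
(560, 490) [0.277 0.045 0.644]
vertical at A, in side: [array([401.283, 185.506]), array([415.066,  78.588]), array([ 441.111, -123.464])] top [array([471.609, 277.474]), array([520.519, 272.346]), array([664.197, 255.669])]
```

The sprung lamp stands at about (0.35,0.07) and leans toward the robot, with its elbow at about (0.28,0.05,0.65). A second post is at (0.38,-0.06). The sweep from q1=-82° to +24° therefore needs a folded-up arm. I'll make small safe moves first to learn the arm's kinematics.

Emit:
carry_out(deltas="-1 0 0 -30 0 0 0;-1 0 -15 -60 0 0 0;-1 0 -30 -90 0 0 0;-1 0 -50 -120 0 0 0;-1 0 -70 -150 0 0 0;-1 0 -90 -180 0 0 0;-1 0 -100 -200 0 0 0;-1 0 -100 -200 0 0 0;-1 0 -100 -200 0 0 0")

```text
t: 2.2
tool_pos: [0.1299, -0.431, 0.4392]
tool_rot: [[0.957, 0.289, 0.0], [0.289, -0.957, -0.001], [-0.0, 0.001, -1.0]]
wrist_force: [0.2, -0.6, -0.6]
finger_gap: 0.086
finger_force: 0.0
```

Run:
```python
from h import *
o=robot.observe();print(o["t"],np.round(o["qpos"],2),o["tool_pos"])
open("samp.txt","a").write(repr((list(map(float,o["qpos"])),list(map(float,o["tool_pos"])),np.array(o["tool_rot"]).tolist()))+"\n")
T,S=robot.snapshot("top"),robot.snapshot("side")
c=lambda x,y:(320+x/2.4,150+y/2.4)
print("head",tri(ray(T,*c(620,245)),ray(S,325,30)))
for p in((600,420),(700,230),(765,80)):
  q,e=ray(T,*c(*p)); print([np.round(q+e*(z-q[2])/e[2],2) for z in(.65,.8,.95)])
```

```text
2.2 [-83.93   5.96  19.03 103.02   0.    79.3 ] [ 0.12987919 -0.43101613  0.43924537]
head (array([ 0.51375308, -0.09963875,  0.39672695]), np.float64(0.20182245764781134))
[array([0.31, 0.03, 0.65]), array([0.32, 0.1 , 0.8 ]), array([0.33, 0.18, 0.95])]
[array([ 0.4 , -0.03,  0.65]), array([0.38, 0.06, 0.8 ]), array([0.37, 0.16, 0.95])]
[array([ 0.48, -0.07,  0.65]), array([0.44, 0.03, 0.8 ]), array([0.4 , 0.14, 0.95])]
```

Emit:
carry_out(deltas="-1 0 0 0 -0.14 -0.02 0;-1 0 0 0 -0.28 -0.04 0;-1 0 0 0 -0.42 -0.065 0;-1 0 0 0 -0.56 -0.086 0;-1 0 0 0 -0.7 -0.107 0;-1 0 0 0 -0.8 -0.123 0;-1 0 0 0 -0.8 -0.123 0;-1 0 0 0 -0.8 -0.123 0")

```text
t: 3.1
tool_pos: [0.1298, -0.4306, 0.4389]
tool_rot: [[0.964, 0.246, 0.101], [0.242, -0.656, -0.715], [-0.11, 0.714, -0.692]]
wrist_force: [0.3, -0.7, 0.7]
finger_gap: 0.0856
finger_force: 0.0
```

Run:
```python
from h import *
np.set_printoptions(precision=4,suppress=True)
o=robot.observe();print(o["t"],np.round(o["qpos"],2),o["tool_pos"])
sm=[eval(l) for l in open("samp.txt")]+[([-81.967,14.817,1.232,76.415,0,81.257],[.1587,-.5266,.2393],None),(list(o["qpos"]),list(o["tool_pos"]),np.array(o["tool_rot"]))]
print(np.array(o["tool_rot"]))
A=[];b=[]
for q,p,R in sm:
    q=np.radians(q);f=np.array([np.cos(q[0]),np.sin(q[0])]);l=np.array([-f[1],f[0]])
    r,lat=f@p[:2],l@p[:2]; e=q[2]-q[1]; pt=q[1]-q[2]+q[3]
    print("r",r,"lat",lat,"z",p[2],"pitch",np.degrees(pt),"q5",np.degrees(q[4]))
    A+=[[1,0,np.sin(q[1]),np.cos(e),np.cos(pt)],[0,1,np.cos(q[1]),np.sin(e),-np.sin(pt)]]; b+=[r,p[2]]
x,res,rk,sv=np.linalg.lstsq(np.array(A),np.array(b),rcond=None); print(x,res,rk,sv)
```

```text
3.1 [-85.67 -24.04 -21.64  46.25   2.68  78.7 ] [ 0.1298 -0.4306  0.4389]
[[ 0.964   0.246   0.1009]
 [ 0.2422 -0.656  -0.7149]
 [-0.1097  0.7136 -0.6919]]
r 0.4423284351584197 lat 0.08360064064406153 z 0.43924537455540075 pitch 89.94637958228695 q5 0.0001280299996173273
r 0.5436101498787377 lat 0.0835539044498599 z 0.2393 pitch 90.00000000000001 q5 0.0
r 0.43915580506319235 lat 0.09698073674881624 z 0.43894073170030795 pitch 43.843379269994884 q5 2.6750552602986524
[-0.0031  0.1439  0.6249  0.3948  0.4173] [0.] 5 [2.9607 2.4357 0.4788 0.2334 0.1345]
```

```bash
cat >> h.py <<'E'
from scipy.spatial.transform import Rotation as Ro
K=[-.0031,.1439,.6249,.3948,.4173]
def fk(q):
    q=np.radians(q);f=np.array([np.cos(q[0]),np.sin(q[0]),0]);l=np.array([-f[1],f[0],0]);k=np.array([0,0,1.])
    e=q[2]-q[1];p=q[1]-q[2]+q[3]; z=np.cos(p)*f-np.sin(p)*k
    w=(K[0]+K[2]*np.sin(q[1])+K[3]*np.cos(e))*f+(K[1]+K[2]*np.cos(q[1])+K[3]*np.sin(e))*k+.0836*l
    c,s=np.cos(q[4]),np.sin(q[4])
    R=np.c_[np.cross(l,z),l,z]@Ro.from_euler("z",q[5]).as_matrix()
    return w+K[4]*z,R
def rows(P,Rs,p0,R0,g):
    out=[]
    for p,R in zip(P,Rs):
        out.append(" ".join([f"{g}"]+[f"{x:.0f}" for x in 1000*R0.T@(p-p0)]+[f"{x:.2f}" for x in Ro.from_matrix(R0.T@R).as_rotvec()]))
    return ";".join(out)
def jrows(p0,R0,qa,qb,n,g=-1):
    F=[fk(qa+(qb-qa)*i/n) for i in range(1,n+1)]
    return rows([a for a,_ in F],[b for _,b in F],p0,R0,g)
E
python3 - <<'E'
from h import *
o=robot.observe();q=np.array(o["qpos"]);R0=np.array(o["tool_rot"]);p0=np.array(o["tool_pos"])
a,R=fk([-81.967,14.817,1.232,76.415,0,81.257]);print(np.round(R,3).tolist(),a)
qb=np.array([-82,-12,33,-25,0,81.]);qa=q.copy();qa[4]=0
print(fk(qb));print(jrows(p0,R0,qa,qb,18))
E
```

```text
[[0.957, 0.289, -0.0], [0.289, -0.957, 0.0], [0.0, -0.0, -1.0]] [ 0.15830568 -0.5234761   0.2379869 ]
(array([ 0.12298889, -0.27442064,  1.42644392]), array([[ 0.99853471,  0.02574224,  0.0476    ],
       [-0.00811007,  0.94086248, -0.33869163],
       [-0.05350374,  0.33780931,  0.93969262]]))
-1 -23 61 -16 -0.10 -0.06 -0.00;-1 -33 123 -33 -0.21 -0.08 -0.01;-1 -42 183 -56 -0.32 -0.10 -0.01;-1 -50 241 -83 -0.43 -0.12 -0.01;-1 -57 297 -116 -0.54 -0.13 -0.01;-1 -64 349 -153 -0.65 -0.15 -0.01;-1 -69 398 -195 -0.75 -0.17 -0.01;-1 -74 442 -240 -0.86 -0.18 -0.01;-1 -78 482 -289 -0.97 -0.20 -0.01;-1 -81 517 -340 -1.08 -0.21 -0.01;-1 -83 547 -395 -1.19 -0.22 -0.01;-1 -84 572 -451 -1.30 -0.24 -0.01;-1 -85 591 -508 -1.41 -0.25 -0.01;-1 -84 604 -567 -1.52 -0.26 -0.01;-1 -83 612 -625 -1.63 -0.27 -0.01;-1 -82 614 -683 -1.74 -0.28 -0.01;-1 -80 610 -740 -1.85 -0.30 -0.01;-1 -77 601 -796 -1.96 -0.31 -0.00
```

Emit:
carry_out(deltas="-1 -20 60 -15 -0.1 -0.06 0;-1 -33 120 -33 -0.21 -0.08 0;-1 -40 165 -50 -0.28 -0.1 0;-1 -46 210 -70 -0.37 -0.11 0;-1 -53 255 -95 -0.46 -0.12 0;-1 -58 297 -116 -0.54 -0.13 0;-1 -64 340 -148 -0.63 -0.15 0;-1 -69 385 -180 -0.72 -0.165 0;-1 -73 425 -220 -0.82 -0.18 0;-1 -76 460 -260 -0.91 -0.19 0;-1 -79 490 -300 -1 -0.2 0;-1 -81 517 -340 -1.08 -0.21 0;-1 -81 517 -340 -1.08 -0.21 0;-1 -81 517 -340 -1.08 -0.21 0")

```text
t: 4.5
tool_pos: [0.1444, -0.5435, 1.06]
tool_rot: [[0.987, 0.126, 0.097], [0.047, 0.349, -0.936], [-0.151, 0.929, 0.339]]
wrist_force: [-0.2, 0.5, -0.6]
finger_gap: 0.085
finger_force: 0.0
```

Run:
```python
from h import *
np.set_printoptions(precision=4,suppress=True)
o=robot.observe();print(o["t"],np.round(o["qpos"],2),o["tool_pos"])
sm=[eval(l) for l in open("samp.txt")]+[([-81.967,14.817,1.232,76.415,0,81.257],[.1587,-.5266,.2393],None),([-85.67,-24.04,-21.64,46.25,2.68,78.7],[.1298,-.4306,.4389],0),(list(o["qpos"]),list(o["tool_pos"]),np.array(o["tool_rot"]))]
A=[];b=[]
for q,p,R in sm:
    q=np.radians(q);f=np.array([np.cos(q[0]),np.sin(q[0])]);l=np.array([-f[1],f[0]])
    r,lat=f@p[:2],l@p[:2]; e=q[2]-q[1]; pt=q[1]-q[2]+q[3]
    print("r",r,"lat",lat,"z",p[2],"pitch",np.degrees(pt),"q5",np.degrees(q[4]))
    A+=[[1,0,np.sin(q[1]),np.cos(e),-np.sin(e),np.cos(pt)],[0,1,np.cos(q[1]),np.sin(e),np.cos(e),-np.sin(pt)]]; b+=[r,p[2]]
A=np.array(A);b=np.array(b)
x,res,rk,sv=np.linalg.lstsq(A,b,rcond=None); print(x,rk,sv,A@x-b)
x=np.linalg.lstsq(A[:,[0,1,2,3,5]],b,rcond=None)[0];print(x,A[:,[0,1,2,3,5]]@x-b)
```

```text
4.5 [-83.26 -13.4   17.7   11.29  -0.79  80.46] [ 0.1444 -0.5435  1.06  ]
r 0.4423284351584197 lat 0.08360064064406153 z 0.43924537455540075 pitch 89.94637958228695 q5 0.0001280299996173273
r 0.5436101498787377 lat 0.0835539044498599 z 0.2393 pitch 90.00000000000001 q5 0.0
r 0.4391709640297953 lat 0.09691885447703279 z 0.4389 pitch 43.85 q5 2.68
r 0.5566938065725109 lat 0.07962719379454132 z 1.0599600564412544 pitch -19.8037001232689 q5 -0.7939738879191376
[0.0001 0.1282 0.5849 0.3981 0.0295 0.3894] 6 [3.7449 2.8933 1.1109 0.4064 0.393  0.2256] [-0.      0.     -0.      0.0001  0.     -0.0002 -0.      0.    ]
[-0.0111  0.1484  0.5863  0.4094  0.3811] [ 0.0066  0.0038 -0.0068 -0.0013 -0.0053 -0.0019  0.0055 -0.0006]
```

```bash
cat >> h.py <<'E'
def fk(q):
    q=np.radians(q);f=np.array([np.cos(q[0]),np.sin(q[0]),0]);l=np.array([-f[1],f[0],0]);k=np.array([0,0,1.])
    e=q[2]-q[1];p=q[1]-q[2]+q[3]; z=np.cos(p)*f-np.sin(p)*k
    w=(.5849*np.sin(q[1])+.3981*np.cos(e)-.0295*np.sin(e))*f+(.1282+.5849*np.cos(q[1])+.3981*np.sin(e)+.0295*np.cos(e))*k+.0836*l
    return w+.3894*z,np.c_[np.cross(l,z),l,z]@Ro.from_euler("z",q[5]).as_matrix()
E
python3 - <<'E'
from h import *
o=robot.observe();q=np.array(o["qpos"]);R0=np.array(o["tool_rot"]);p0=np.array(o["tool_pos"])
P=np.array([-82,-12,33,-25,0,81.]);Q=P.copy();Q[0]=26
q[4]=0
print(jrows(p0,R0,q,P,8)); a,R=fk(P);print(a)
print(jrows(a,R,P,Q,18));print(fk(Q)[0])
E
```

```text
-1 -4 54 -4 -0.11 -0.00 0.00;-1 -11 107 -14 -0.22 -0.02 0.01;-1 -19 159 -28 -0.33 -0.03 0.01;-1 -27 209 -47 -0.44 -0.05 0.01;-1 -35 257 -70 -0.54 -0.06 0.02;-1 -42 302 -98 -0.65 -0.08 0.02;-1 -49 344 -130 -0.76 -0.10 0.03;-1 -57 383 -165 -0.87 -0.11 0.03
[ 0.12067137 -0.25793061  1.3685937 ]
-1 26 14 -3 -0.01 0.04 0.10;-1 51 30 -8 -0.01 0.07 0.20;-1 73 49 -13 -0.02 0.11 0.30;-1 94 70 -20 -0.02 0.14 0.39;-1 112 92 -27 -0.03 0.18 0.49;-1 127 116 -35 -0.03 0.21 0.59;-1 140 142 -43 -0.04 0.25 0.69;-1 150 169 -52 -0.04 0.28 0.79;-1 157 196 -62 -0.05 0.32 0.89;-1 161 224 -71 -0.06 0.35 0.98;-1 162 252 -81 -0.06 0.39 1.08;-1 159 280 -92 -0.07 0.42 1.18;-1 154 307 -102 -0.07 0.46 1.28;-1 145 334 -112 -0.08 0.50 1.38;-1 134 360 -122 -0.08 0.53 1.48;-1 120 384 -131 -0.09 0.57 1.57;-1 103 407 -140 -0.10 0.60 1.67;-1 84 428 -149 -0.10 0.64 1.77
[0.20801708 0.19447023 1.3685937 ]
```

Emit:
carry_out(deltas="-1 -4 48 -4 -0.1 0 0;-1 -10 95 -12 -0.2 -0.02 0.01;-1 -17 142 -23 -0.3 -0.03 0.01;-1 -23 188 -39 -0.39 -0.04 0.01;-1 -30 232 -58 -0.48 -0.05 0.02;-1 -38 275 -82 -0.58 -0.07 0.02;-1 -44 315 -108 -0.68 -0.085 0.02;-1 -50 350 -135 -0.78 -0.1 0.03;-1 -57 383 -165 -0.87 -0.11 0.03;-1 -57 383 -165 -0.87 -0.11 0.03;-1 -57 383 -165 -0.87 -0.11 0.03")

```text
t: 5.6
tool_pos: [0.1209, -0.2641, 1.3631]
tool_rot: [[0.998, 0.026, 0.051], [-0.007, 0.938, -0.347], [-0.057, 0.347, 0.936]]
wrist_force: [1.2, -0.2, -0.8]
finger_gap: 0.0854
finger_force: 0.0
```

Emit:
carry_out(deltas="-1 26 14 -3 -0.01 0.04 0.1;-1 51 30 -8 -0.01 0.07 0.2;-1 73 49 -13 -0.02 0.11 0.3;-1 94 70 -20 -0.02 0.14 0.39;-1 112 92 -27 -0.03 0.18 0.49;-1 127 116 -35 -0.03 0.21 0.59;-1 140 142 -43 -0.04 0.25 0.69;-1 150 169 -52 -0.04 0.28 0.79;-1 157 196 -62 -0.05 0.32 0.89;-1 161 224 -71 -0.06 0.35 0.98;-1 162 252 -81 -0.06 0.39 1.08;-1 159 280 -92 -0.07 0.42 1.18;-1 154 307 -102 -0.07 0.46 1.28;-1 145 334 -112 -0.08 0.5 1.38;-1 134 360 -122 -0.08 0.53 1.48;-1 120 384 -131 -0.09 0.57 1.57;-1 103 407 -140 -0.1 0.6 1.67;-1 84 428 -149 -0.1 0.64 1.77;-1 84 428 -149 -0.1 0.64 1.77;-1 84 428 -149 -0.1 0.64 1.77")

```text
t: 7.6
tool_pos: [0.2101, 0.1922, 1.3653]
tool_rot: [[-0.303, -0.899, 0.315], [0.952, -0.269, 0.147], [-0.048, 0.345, 0.937]]
wrist_force: [0.1, -0.4, 0.4]
finger_gap: 0.0852
finger_force: 0.0
```

```bash
cat >> h.py <<'E'
from scipy.optimize import least_squares
def ik(p,p90,yaw_y,q0):
    "tool pitch p90 deg (90=down); yaw_y deg of tool y when down"
    q1g=np.degrees(np.arctan2(p[1],p[0]))-8
    def mk(v): return np.array([v[0],v[1],v[2],p90-v[1]+v[2],0,v[0]+90-yaw_y])
    r=least_squares(lambda v:fk(mk(v))[0]-p,[q1g,q0[1],q0[2]],x_scale=[10,10,10]); return mk(r.x),r.cost
E
python3 - <<'E'
from h import *
np.set_printoptions(precision=3,suppress=True)
o=robot.observe();q=np.array(o["qpos"]);print(o["t"],q);R0=np.array(o["tool_rot"]);p0=np.array(o["tool_pos"]);print(p0,fk(q)[0],o["wrist_force"])
ring=np.array([.5045,.2210]);nest=np.array([.479,.317])
for n,p,y in(("pre",[*ring,.16],-31.6),("ring",[*ring,.008],-31.6),("nest",[*nest,.03],-31.6),("gripup",[.5045,.4380,.224],58.4),("gripdn",[.404,.275,.067],58.4),("tab",[.586,.3439,.14],58.4)):
    print(n,*ik(np.array(p),90,y,[10,0,0]))
qb,_=ik(np.array([.47,.23,.35]),90,-31.6,[0,0,0]); print(qb)
print(jrows(p0,R0,q,qb,24))
E
```

```text
7.6 [ 25.559 -12.409  32.24  -24.984  -0.18   81.651]
[0.21  0.192 1.365] [0.21  0.193 1.365] [ 0.118 -0.446  0.419]
pre [ 14.926  16.896  -7.636  65.468   0.    136.526] 8.845135804727399e-23
ring [ 14.926  24.621 -20.737  44.642   0.    136.526] 4.995861582646451e-25
nest [ 25.128  25.102 -15.816  49.082   0.    146.728] 8.295545733421929e-18
gripup [33.776 26.973 17.551 80.577  0.    65.376] 4.806606067877831e-19
gripdn [ 24.393  15.739 -24.523  49.738   0.     55.993] 2.474967251046708e-20
tab [23.339 29.688  9.914 70.226  0.    54.939] 3.3266802028696256e-18
[ 16.882  11.76   13.068  91.308   0.    138.482]
-1 8 -65 -2 0.12 0.02 0.04;-1 15 -130 -9 0.23 0.02 0.07;-1 21 -194 -22 0.35 0.02 0.11;-1 26 -256 -40 0.46 0.02 0.14;-1 30 -316 -64 0.58 0.01 0.17;-1 33 -373 -92 0.70 -0.01 0.21;-1 35 -426 -125 0.81 -0.03 0.24;-1 36 -475 -163 0.93 -0.05 0.27;-1 37 -520 -203 1.05 -0.09 0.30;-1 37 -561 -247 1.16 -0.12 0.32;-1 37 -596 -294 1.27 -0.16 0.35;-1 35 -626 -342 1.39 -0.21 0.37;-1 34 -651 -392 1.50 -0.26 0.39;-1 32 -671 -443 1.61 -0.32 0.40;-1 29 -685 -494 1.72 -0.39 0.41;-1 27 -693 -544 1.82 -0.45 0.42;-1 24 -696 -593 1.93 -0.53 0.42;-1 21 -694 -641 2.03 -0.61 0.42;-1 18 -687 -686 2.13 -0.69 0.41;-1 15 -676 -729 2.23 -0.78 0.40;-1 13 -661 -769 2.32 -0.87 0.38;-1 10 -641 -805 2.41 -0.96 0.35;-1 8 -619 -837 2.49 -1.06 0.32;-1 6 -594 -864 2.58 -1.17 0.27
```

Run:
```python
from h import *
o=robot.observe();q=np.array(o["qpos"]);R0=np.array(o["tool_rot"]);p0=np.array(o["tool_pos"])
qb,_=ik(np.array([.46,.30,.36]),90,-31.6,[0,0,0]); print(qb)
F=jrows(p0,R0,q,qb,26).split(";"); print(";".join(F[:14]));
qm=q+(qb-q)*14/26; a,R=fk(qm); print(jrows(a,R,qm,qb,13))
```

```text
[ 24.35535656  14.59862885  18.30650527  93.70787642   0.
 145.95535656]
-1 9 -60 -1 0.11 0.02 0.04;-1 18 -120 -6 0.21 0.02 0.08;-1 26 -179 -16 0.32 0.03 0.13;-1 34 -236 -31 0.43 0.03 0.17;-1 41 -292 -51 0.54 0.02 0.21;-1 48 -345 -74 0.64 0.01 0.25;-1 55 -396 -102 0.75 -0.00 0.28;-1 61 -443 -134 0.86 -0.02 0.32;-1 67 -487 -168 0.97 -0.05 0.35;-1 72 -527 -206 1.08 -0.08 0.38;-1 76 -564 -246 1.18 -0.11 0.41;-1 80 -596 -289 1.29 -0.15 0.44;-1 83 -624 -333 1.39 -0.20 0.46;-1 86 -647 -378 1.50 -0.25 0.48
-1 -20 -39 14 0.09 -0.05 0.04;-1 -40 -78 25 0.17 -0.10 0.08;-1 -59 -116 32 0.26 -0.15 0.12;-1 -78 -154 35 0.34 -0.21 0.16;-1 -97 -190 34 0.42 -0.27 0.20;-1 -115 -226 29 0.50 -0.33 0.23;-1 -132 -260 22 0.57 -0.39 0.27;-1 -148 -291 11 0.64 -0.46 0.31;-1 -163 -321 -3 0.72 -0.54 0.34;-1 -177 -349 -19 0.78 -0.61 0.37;-1 -190 -373 -38 0.85 -0.69 0.40;-1 -201 -395 -58 0.91 -0.77 0.43;-1 -211 -415 -81 0.97 -0.86 0.45
```

Emit:
carry_out(deltas="-1 9 -50 -1 0.09 0.02 0.04;-1 16 -98 -4 0.17 0.02 0.07;-1 22 -146 -10 0.26 0.03 0.1;-1 29 -193 -20 0.35 0.03 0.13;-1 35 -240 -32 0.44 0.03 0.17;-1 41 -288 -50 0.53 0.02 0.21;-1 47 -333 -69 0.62 0.01 0.24;-1 53 -376 -91 0.71 0 0.27;-1 58 -420 -118 0.81 -0.01 0.3;-1 64 -460 -147 0.9 -0.03 0.33;-1 69 -497 -178 1 -0.055 0.36;-1 73 -533 -213 1.1 -0.08 0.39;-1 77 -566 -250 1.19 -0.11 0.41;-1 80 -596 -289 1.29 -0.15 0.44;-1 83 -624 -333 1.39 -0.2 0.46;-1 86 -647 -378 1.5 -0.25 0.48;-1 86 -647 -378 1.5 -0.25 0.48;-1 86 -647 -378 1.5 -0.25 0.48")

```text
t: 9.4
tool_pos: [0.649, 0.3902, 0.785]
tool_rot: [[-0.26, 0.413, 0.873], [0.866, -0.301, 0.4], [0.427, 0.86, -0.279]]
wrist_force: [-0.8, 0.6, 0.9]
finger_gap: 0.0855
finger_force: 0.0
```

Emit:
carry_out(deltas="-1 -20 -39 14 0.09 -0.05 0.04;-1 -40 -78 25 0.17 -0.1 0.08;-1 -59 -116 32 0.26 -0.15 0.12;-1 -78 -154 35 0.34 -0.21 0.16;-1 -97 -190 34 0.42 -0.27 0.2;-1 -115 -226 29 0.5 -0.33 0.23;-1 -132 -260 22 0.57 -0.39 0.27;-1 -148 -291 11 0.64 -0.46 0.31;-1 -163 -321 -3 0.72 -0.54 0.34;-1 -177 -349 -19 0.78 -0.61 0.37;-1 -190 -373 -38 0.85 -0.69 0.4;-1 -201 -395 -58 0.91 -0.77 0.43;-1 -211 -415 -81 0.97 -0.86 0.45;-1 -211 -415 -81 0.97 -0.86 0.45;-1 -211 -415 -81 0.97 -0.86 0.45")

```text
t: 10.9
tool_pos: [0.4612, 0.3015, 0.3628]
tool_rot: [[0.526, 0.85, 0.01], [0.85, -0.526, 0.004], [0.009, 0.006, -1.0]]
wrist_force: [0.1, 0.4, -0.2]
finger_gap: 0.0854
finger_force: 0.0
```

```bash
cat >> h.py <<'E'
def to(p,yaw,tilt=None):
    "delta (mm, rad, tool axes) from current pose to p, tool down, tool y at yaw deg"
    o=robot.observe();R0=np.array(o["tool_rot"]);p0=np.array(o["tool_pos"]);a=np.radians(yaw)
    y=np.array([np.cos(a),np.sin(a),0]);z=np.array([0,0,-1.]);R=np.c_[np.cross(y,z),y,z]
    return np.round(1000*R0.T@(np.array(p)-p0),1),np.round(Ro.from_matrix(R0.T@R).as_rotvec(),3)
E
python3 - <<'E'
from h import *
np.set_printoptions(precision=3,suppress=True)
o=robot.observe();print(o["t"],o["qpos"],o["tool_pos"]);print(np.array(o["tool_rot"]))
print(to([.5045,.2210,.16],-31.6))
s=robot.snapshot("side");t=robot.snapshot("top");
im=np.vstack([s["image"][:250,220:640],t["image"][130:380,180:600]]);cv2.imwrite("pics/a1.png",cv2.resize(im,None,fx=1.2,fy=1.2)[:,:,::-1])
E
```

```text
10.9 [ 24.453  14.374  18.416  93.416  -0.011 146.194] [0.461 0.301 0.363]
[[ 0.526  0.85   0.01 ]
 [ 0.85  -0.526  0.004]
 [ 0.009  0.006 -1.   ]]
(array([-47.5,  77.9, 202.9]), array([ 0.006, -0.009, -0.002]))
```

View pics/a1.png

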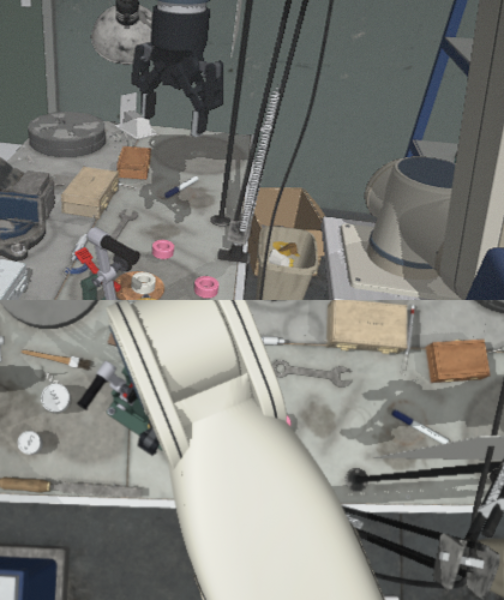

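Run:
```python
from h import *
np.set_printoptions(precision=3,suppress=True)
T=robot.snapshot("top");c=lambda x,y:(180+x/1.2,130+(y-300)/1.2)
a=np.radians(24.45);f=np.array([np.cos(a),np.sin(a)]);l=np.array([-f[1],f[0]])
for n,p in(("R540",(360,540)),("R500",(335,500)),("R460",(312,460)),("L500",(187,500)),("L460",(178,460)),("topR",(285,420)),("topL",(175,460))):
  print(n,[(z,(f@onz(T,*c(*p),z)[:2]).round(3),(l@onz(T,*c(*p),z)[:2]).round(3)) for z in(.6,.7,.76)])
for n,P in(("Bbase",(.346,.07)),("Bmid",(.306,.04)),("Belb",(.278,.045)),("A",(.38,-.06))):
  for q1 in(24.45,15): 
    a=np.radians(q1);print(n,q1,"fwd %.3f lat %.3f"%(np.cos(a)*P[0]+np.sin(a)*P[1],-np.sin(a)*P[0]+np.cos(a)*P[1]))
```

```text
R540 [(0.6, np.float64(0.321), np.float64(-0.019)), (0.7, np.float64(0.341), np.float64(0.008)), (0.76, np.float64(0.353), np.float64(0.024))]
R500 [(0.6, np.float64(0.368), np.float64(-0.012)), (0.7, np.float64(0.38), np.float64(0.013)), (0.76, np.float64(0.387), np.float64(0.029))]
R460 [(0.6, np.float64(0.413), np.float64(-0.008)), (0.7, np.float64(0.418), np.float64(0.017)), (0.76, np.float64(0.42), np.float64(0.032))]
L500 [(0.6, np.float64(0.426), np.float64(0.124)), (0.7, np.float64(0.428), np.float64(0.127)), (0.76, np.float64(0.43), np.float64(0.129))]
L460 [(0.6, np.float64(0.466), np.float64(0.117)), (0.7, np.float64(0.462), np.float64(0.121)), (0.76, np.float64(0.459), np.float64(0.124))]
topR [(0.6, np.float64(0.461), np.float64(0.001)), (0.7, np.float64(0.457), np.float64(0.024)), (0.76, np.float64(0.455), np.float64(0.038))]
topL [(0.6, np.float64(0.467), np.float64(0.12)), (0.7, np.float64(0.463), np.float64(0.124)), (0.76, np.float64(0.46), np.float64(0.126))]
Bbase 24.45 fwd 0.344 lat -0.079
Bbase 15 fwd 0.352 lat -0.022
Bmid 24.45 fwd 0.295 lat -0.090
Bmid 15 fwd 0.306 lat -0.041
Belb 24.45 fwd 0.272 lat -0.074
Belb 15 fwd 0.280 lat -0.028
A 24.45 fwd 0.321 lat -0.212
A 15 fwd 0.352 lat -0.156
```

Lamp clearance would be tight at q1=15°. Leaning the tool 9° about its closing axis keeps q1 near 21°.

```bash
cat >> h.py <<'E'
def to(p,yaw,tilt=0):
    o=robot.observe();R0=np.array(o["tool_rot"]);p0=np.array(o["tool_pos"]);a=np.radians(yaw)
    y=np.array([np.cos(a),np.sin(a),0]);z=np.array([0,0,-1.]);R=np.c_[np.cross(y,z),y,z]@Ro.from_rotvec([0,tilt,0]).as_matrix()
    return np.round(1000*R0.T@(np.array(p)-p0),1),np.round(Ro.from_matrix(R0.T@R).as_rotvec(),3)
E
python3 - <<'E'
from h import *
print(to([.5052,.2206,.12],21.4,-.16))
E
```

```text
(array([-46.9,  79.3, 243.1]), array([-0.066, -0.153, -0.927]))
```

Emit:
carry_out(deltas="-1 0 0 0 -0.01 -0.02 -0.12;-1 0 5 5 -0.02 -0.04 -0.24;-1 -5 10 10 -0.03 -0.06 -0.36;-1 -10 20 30 -0.04 -0.08 -0.48;-1 -17 30 55 -0.045 -0.1 -0.6;-1 -24 40 85 -0.05 -0.12 -0.72;-1 -30 50 115 -0.06 -0.14 -0.84;-1 -37 62 150 -0.066 -0.153 -0.927;-1 -42 71 185 -0.066 -0.153 -0.927;-1 -47 79 215 -0.066 -0.153 -0.927;-1 -47 79 243 -0.066 -0.153 -0.927;-1 -47 79 243 -0.066 -0.153 -0.927;-1 -47 79 243 -0.066 -0.153 -0.927")

```text
t: 12.35
tool_pos: [0.5034, 0.2201, 0.1198]
tool_rot: [[-0.361, 0.931, 0.055], [0.919, 0.365, -0.15], [-0.16, -0.003, -0.987]]
wrist_force: [-0.1, 0.0, 0.3]
finger_gap: 0.0857
finger_force: 0.0
```

Run:
```python
from h import *
o=robot.observe();print(o["t"],np.round(o["qpos"],2),o["tool_pos"],o["wrist_force"])
print(to([.5052,.2206,.0235],21.4,-.16),to([.5052,.2206,.05],21.4,-.16))
s=robot.snapshot("side");save(s,"b0")
cv2.imwrite("pics/b1.png",cv2.resize(s["image"][60:300,260:500],None,fx=2.5,fy=2.5,interpolation=2)[:,:,::-1])
```

```text
12.35 [ 19.68  18.86 -11.55  59.5   -9.2   88.25] [0.50338311 0.2201281  0.11977951] [-0.06976256  0.04355296  0.30800949]
(array([15.2,  2.2, 95.1]), array([-0.003,  0.001,  0.001])) (array([10.9,  2.1, 68.9]), array([-0.003,  0.001,  0.001]))
```

View pics/b1.png

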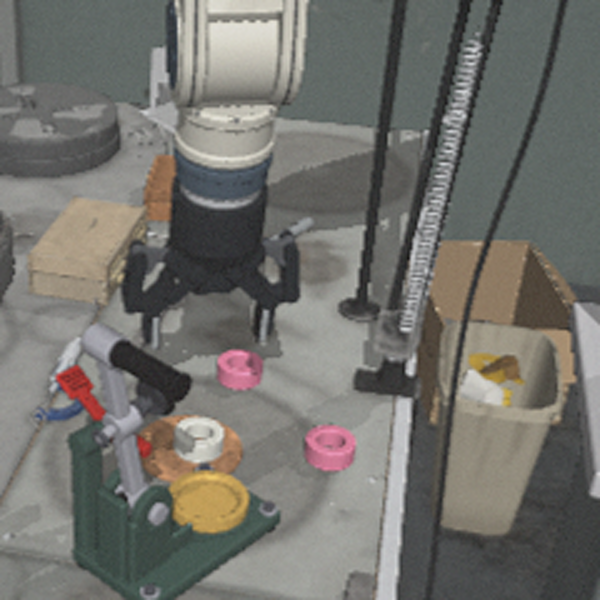

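The gripper is open above the white ring at about (200,440) in the crop, and the lamp is clear to its right. I'll descend and grip at 20 N, the documented minimum, or lower if it's allowed.

Emit:
carry_out(deltas="-1 4 1 25 0 0 0;-1 8 2 50 0 0 0;-1 12 2 72 0 0 0;-1 14 2 86 0 0 0;-1 15 2 95 0 0 0;-1 15 2 95 0 0 0;-1 15 2 95 0 0 0", grip_force=20)

```text
t: 13.1
tool_pos: [0.5051, 0.2204, 0.0237]
tool_rot: [[-0.361, 0.931, 0.056], [0.919, 0.365, -0.15], [-0.16, -0.003, -0.987]]
wrist_force: [0.6, -0.3, 0.4]
finger_gap: 0.0854
finger_force: 0.0
```

Run:
```python
from h import *
print(to([.5052,.2206,.0235],21.4,-.16),robot.observe()["qpos"][0])
```

```text
(array([0.2, 0.2, 0.2]), array([-0.003,  0.001,  0.   ])) 19.650313177654304
```

Emit:
carry_out(deltas="-0.6 0 0 0 0 0 0;-0.3 0 0 0 0 0 0;-0.15 0 0 0 0 0 0;-0.08 0 0 0 0 0 0;-0.04 0 0 0 0 0 0;0 0 0 0 0 0 0;0.05 0 0 0 0 0 0;0.1 0 0 0 0 0 0;0.15 0 0 0 0 0 0;0.15 0 0 0 0 0 0", grip_force=20)

```text
t: 14.1
tool_pos: [0.5047, 0.2202, 0.0231]
tool_rot: [[-0.361, 0.931, 0.055], [0.919, 0.365, -0.15], [-0.16, -0.004, -0.987]]
wrist_force: [-1.3, 0.1, 5.2]
finger_gap: 0.0445
finger_force: 19.6
```

Emit:
carry_out(deltas="0.15 -1 0 -5 0 0 0;0.15 -3 0 -20 0 0 0;0.15 -7 0 -45 0 0 0;0.15 -11 0 -70 0 0 0;0.15 -16 0 -100 0 0 0;0.15 -18 0 -110 0 0 0;0.15 -18 0 -110 0 0 0;0.15 -18 0 -110 0 0 0", grip_force=20)

```text
t: 14.9
tool_pos: [0.5044, 0.2199, 0.1329]
tool_rot: [[-0.361, 0.931, 0.053], [0.919, 0.365, -0.151], [-0.16, -0.006, -0.987]]
wrist_force: [1.0, 0.9, -1.0]
finger_gap: 0.0441
finger_force: 20.7
```

Run:
```python
from h import *
print(robot.observe()["t"],np.round(robot.observe()["qpos"],1),to([.4793,.3171,.135],85,-.16),to([.4793,.3171,.135],148.4,-.16))
s=robot.snapshot("side");save(s,"c0")
cv2.imwrite("pics/c1.png",cv2.resize(s["image"][110:290,270:420],None,fx=3.3,fy=3.3,interpolation=2)[:,:,::-1])
```

```text
14.9 [ 19.6  18.5 -10.   61.5  -9.2  88.2] (array([ 98. ,  12.1, -18. ]), array([-0.182, -0.003, -1.095])) (array([ 98. ,  12.1, -18. ]), array([-0.357, -0.006, -2.188]))
```

View pics/c1.png

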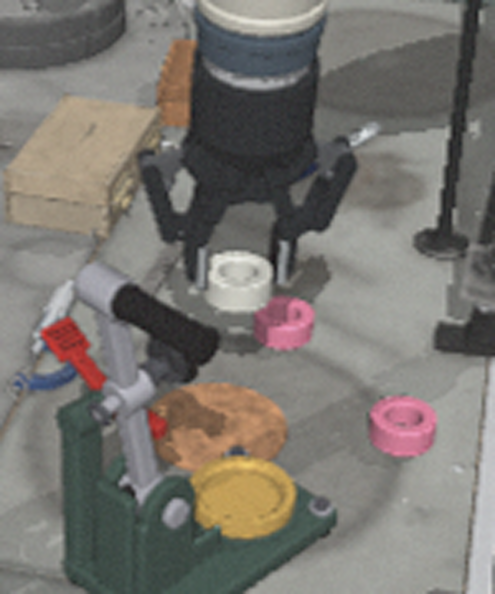

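Ring held level at (240,280) in the crop, clear of the cork, and the nest is free. Carrying it over the nest.

Emit:
carry_out(deltas="0.15 0 0 0 -0.02 0 -0.13;0.15 5 0 -1 -0.043 0 -0.26;0.15 12 1 -2 -0.064 0 -0.39;0.15 20 2 -3 -0.085 0 -0.52;0.15 28 3 -5 -0.106 0 -0.65;0.15 36 4 -7 -0.127 0 -0.78;0.15 44 5 -8 -0.149 0 -0.91;0.15 52 6 -10 -0.17 0 -1.04;0.15 60 7 -11 -0.19 0 -1.17;0.15 68 8 -12 -0.212 0 -1.3;0.15 76 9 -14 -0.233 0 -1.43;0.15 83 10 -15 -0.255 0 -1.56;0.15 89 11 -16 -0.276 0 -1.69;0.15 94 12 -17 -0.297 -0.005 -1.82;0.15 98 12 -18 -0.318 -0.006 -1.95;0.15 98 12 -18 -0.34 -0.006 -2.08;0.15 98 12 -18 -0.357 -0.006 -2.188;0.15 98 12 -18 -0.357 -0.006 -2.188;0.15 98 12 -18 -0.357 -0.006 -2.188;0.15 98 12 -18 -0.357 -0.006 -2.188")

```text
t: 16.95
tool_pos: [0.4794, 0.3172, 0.1354]
tool_rot: [[-0.519, -0.851, 0.084], [-0.84, 0.526, 0.136], [-0.159, 0.0, -0.987]]
wrist_force: [-0.1, 0.3, -0.6]
finger_gap: 0.0448
finger_force: 20.7
```

Run:
```python
from h import *
o=robot.observe()
print(o["t"],np.round(o["qpos"],1),o["tool_pos"],np.round(o["tool_rot"],3).tolist(),to([.4799,.3169,.06],148.4,-.16))
s=robot.snapshot("side");save(s,"d0")
cv2.imwrite("pics/d1.png",cv2.resize(s["image"][150:310,260:420],None,fx=3.5,fy=3.5,interpolation=2)[:,:,::-1])
t=robot.snapshot("top");save(t,"d0t")
for n in("nest","ring"): print(n,[(round(d["p"],2),np.round(np.array(d["location"])*[640,400],1).tolist()) for d in robot.search_frame("side",n)][:4])
print(proj(s,[.4793,.3171,.032]),proj(s,[.4793,.3171,.118]))
```

```text
16.95 [ 22.4  15.2 -14.6  52.8   5.4 -35.5] [0.47939297 0.31715837 0.13535468] [[-0.519, -0.851, 0.084], [-0.84, 0.526, 0.136], [-0.159, 0.0, -0.987]] (array([12. , -0.6, 74.4]), array([-0.   , -0.   , -0.002]))
nest [(0.59, [315.7, 262.0])]
ring [(0.72, [345.2, 219.5]), (0.59, [393.6, 237.0]), (0.48, [351.4, 206.7])]
[342.33567349 257.02141039] [344.1421845  223.90677141]
```

View pics/d1.png

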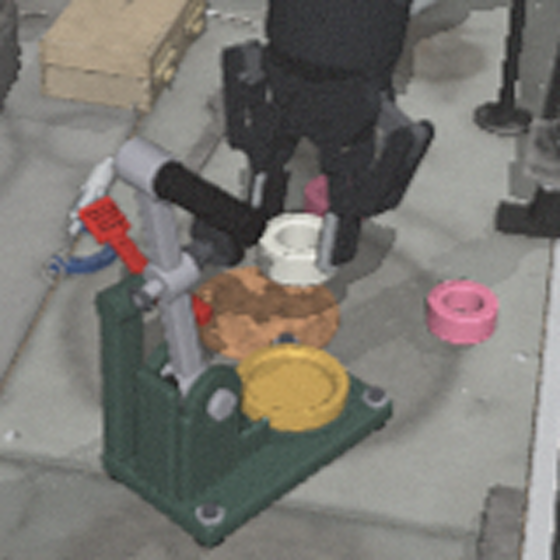

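Ring hangs about 1 mm from where it should be over the nest axis (seen at (344.9,220.9), predicted (344.4,219.9)). Lowering it.

Emit:
carry_out(deltas="0.15 4 0 22 0 0 0;0.15 8 0 45 0 0 0;0.15 11 0 62 0 0 0;0.15 12 0 72 0 0 0;0.15 12 0 75 0 0 0;0.15 12 0 75 0 0 0;0.15 12 0 75 0 0 0")

```text
t: 17.85
tool_pos: [0.4803, 0.3176, 0.0609]
tool_rot: [[-0.517, -0.852, 0.085], [-0.841, 0.524, 0.137], [-0.161, -0.001, -0.987]]
wrist_force: [-0.2, 0.1, -1.6]
finger_gap: 0.0443
finger_force: 20.7
```

Run:
```python
from h import *
o=robot.observe();print(o["t"],o["tool_pos"],o["wrist_force"],to([.4799,.3169,.0435],148.4,-.16))
s=robot.snapshot("side");save(s,"e0")
x0,y0,x1,y1=325,215,370,270;im=s["image"][y0:y1,x0:x1].astype(int);r,g,b=im[...,0],im[...,1],im[...,2]
m=((r>150)&(abs(r-b)<35)).astype(np.uint8);n,l,st,c=cv2.connectedComponentsWithStats(m);k=1+np.argmax(st[1:,4]);print(st[k],c[k]+[x0,y0])
print("pred",[proj(s,[.4793,.3171,z]).round(1) for z in(.042,.052,.062)])
cs=s["image"];cv2.imwrite("pics/e1.png",cv2.resize(s["image"][200:290,300:400],None,fx=6,fy=6,interpolation=2)[:,:,::-1])
```

```text
17.85 [0.48034285 0.31761258 0.0608578 ] [-0.20464237  0.10946667 -1.61950735] (array([ 3.6,  0. , 17. ]), array([-0.001,  0.002,  0.   ]))
[  7  25  19  21 286] [340.83216783 250.02097902]
pred [array([342.5, 253.3]), array([342.7, 249.6]), array([342.9, 245.8])]
```

Emit:
carry_out(deltas="0.15 1 0 4 0 0 0;0.15 1.5 0 7 0 0 0;0.15 2 0 10 0 0 0;0.15 2.5 0 12 0 0 0;0.15 3 0 14 0 0 0;0.15 3 0 15 0 0 0;0.15 3 0 15 0 0 0")

```text
t: 18.6
tool_pos: [0.4795, 0.3169, 0.0446]
tool_rot: [[-0.517, -0.852, 0.084], [-0.841, 0.524, 0.136], [-0.16, -0.0, -0.987]]
wrist_force: [-0.2, -1.1, -0.4]
finger_gap: 0.0445
finger_force: 20.7
```

Emit:
carry_out(deltas="0.15 0 0 0.5 0 0 0;0.15 0.2 0 1 0 0 0;0.15 0.3 0 1.5 0 0 0;0.15 0.3 0 1.5 0 0 0;0.15 0.3 0 1.5 0 0 0")

```text
t: 19.1
tool_pos: [0.4795, 0.3169, 0.0433]
tool_rot: [[-0.517, -0.852, 0.084], [-0.841, 0.524, 0.136], [-0.16, -0.001, -0.987]]
wrist_force: [-1.1, -0.1, -0.7]
finger_gap: 0.0439
finger_force: 20.7
```

Emit:
carry_out(deltas="0.15 0 0 0.5 0 0 0;0.15 0.1 0 1 0 0 0;0.15 0.2 0 1.5 0 0 0;0.15 0.2 0 1.5 0 0 0")

```text
t: 19.5
tool_pos: [0.4796, 0.3169, 0.043]
tool_rot: [[-0.517, -0.852, 0.086], [-0.841, 0.524, 0.137], [-0.161, -0.001, -0.987]]
wrist_force: [-5.3, -3.9, 14.3]
finger_gap: 0.044
finger_force: 21.8
```

Emit:
carry_out(deltas="0.15 -0.1 0 -0.9 0 0 0;0.1 -0.1 0 -0.9 0 0 0;0 -0.1 0 -0.9 0 0 0;-0.2 -0.1 0 -0.9 0 0 0;-0.4 -0.1 0 -0.9 0 0 0;-0.7 -0.1 0 -0.9 0 0 0;-1 -0.1 0 -0.9 0 0 0;-1 -0.1 0 -0.9 0 0 0;-1 -0.1 0 -0.9 0 0 0;-1 -0.1 0 -0.9 0 0 0")

```text
t: 20.5
tool_pos: [0.4795, 0.3168, 0.0426]
tool_rot: [[-0.517, -0.852, 0.084], [-0.841, 0.524, 0.136], [-0.16, -0.0, -0.987]]
wrist_force: [0.5, 0.2, -0.4]
finger_gap: 0.0852
finger_force: 0.0
```

Run:
```python
from h import *
o=robot.observe();print(o["t"],o["finger_gap"])
s=robot.snapshot("side");save(s,"f0")
x0,y0,x1,y1=325,235,365,275;im=s["image"][y0:y1,x0:x1].astype(int);r,g,b=im[...,0],im[...,1],im[...,2]
m=((r>150)&(abs(r-b)<35)).astype(np.uint8);n,l,st,c=cv2.connectedComponentsWithStats(m);k=1+np.argmax(st[1:,4]);print(st[k],c[k]+[x0,y0])
print("pred ring top/rim",proj(s,[.4793,.3171,.046]),proj(s,[.4793,.3171,.032]))
cv2.imwrite("pics/f1.png",cv2.resize(s["image"][190:310,280:420],None,fx=5,fy=5,interpolation=2)[:,:,::-1])
```

```text
20.5 0.08516387228506886
[  8  11  21  21 355] [343.08450704 256.4056338 ]
pred ring top/rim [342.61805082 251.8452602 ] [342.33567349 257.02141039]
```

View pics/f1.png

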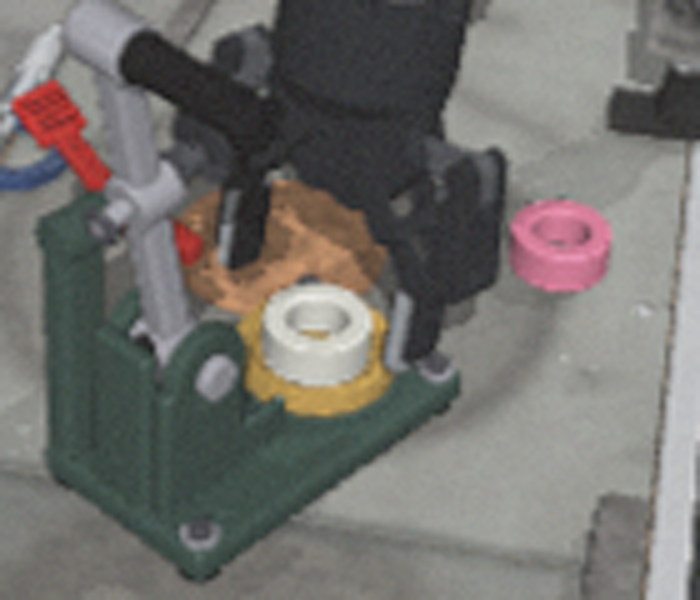

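The ring sits level in the brass nest. Its top is at about (343.6,252.4) against (342.6,251.9) predicted for a seated ring; on the rim it would be about 2 px higher. The catch is still engaged and the fingers are clear on both sides. Now rising and going to the tab.

Emit:
carry_out(deltas="-1 -2 0 -10 0 0 0;-1 -5 0 -30 0 0 0;-1 -10 0 -60 0 0 0;-1 -16 0 -100 0 0 0;-1 -23 0 -140 0 0 0;-1 -29 0 -177 0 0 0;-1 -32 0 -197 0 0 0;-1 -32 0 -197 0 0 0;-1 -32 0 -197 0 0 0")

```text
t: 21.45
tool_pos: [0.4793, 0.3169, 0.2426]
tool_rot: [[-0.517, -0.852, 0.085], [-0.841, 0.524, 0.136], [-0.161, -0.001, -0.987]]
wrist_force: [0.6, -0.1, 0.1]
finger_gap: 0.0858
finger_force: 0.0
```

Run:
```python
from h import *
t=robot.snapshot("side");
o=robot.observe();print(o["t"],o["tool_pos"],o["qpos"])
s=t;x0,y0,x1,y1=325,235,365,275;im=s["image"][y0:y1,x0:x1].astype(int);r,g,b=im[...,0],im[...,1],im[...,2]
m=((r>150)&(abs(r-b)<35)).astype(np.uint8);n,l,st,c=cv2.connectedComponentsWithStats(m);k=1+np.argmax(st[1:,4]);print(st[k],c[k]+[x0,y0])
print(to([.5863,.3441,.24],58.4),to([.5863,.3441,.17],58.4))
```

```text
21.5 [0.47905328 0.31676573 0.24169226] [ 22.38220145  11.92179726  -2.96673995  67.66766361   5.38107337
 -35.67445825]
[  8  11  21  21 356] [343.05617978 256.41853933]
(array([-78.2, -77. ,  14.3]), array([0.126, 0.126, 1.567])) (array([-67. , -77. ,  83.4]), array([0.126, 0.126, 1.567]))
```

Emit:
carry_out(deltas="-0.6 0 0 0 0.011 0.011 0.14;-0.2 -5 -5 1 0.022 0.022 0.28;0.2 -12 -12 2 0.034 0.034 0.42;0.6 -20 -20 4 0.045 0.045 0.56;1 -29 -28 5 0.056 0.056 0.7;1 -38 -37 7 0.068 0.068 0.84;1 -47 -46 9 0.079 0.079 0.98;1 -55 -54 10 0.09 0.09 1.12;1 -63 -62 12 0.101 0.101 1.26;1 -70 -69 13 0.113 0.113 1.4;1 -75 -74 14 0.12 0.12 1.5;1 -78 -77 14 0.126 0.126 1.567;1 -78 -77 14 0.126 0.126 1.567;1 -78 -77 14 0.126 0.126 1.567")

```text
t: 22.9
tool_pos: [0.5862, 0.344, 0.2396]
tool_rot: [[-0.853, 0.522, -0.001], [0.522, 0.853, -0.001], [0.001, -0.001, -1.0]]
wrist_force: [0.4, 0.2, 0.4]
finger_gap: -0.0003
finger_force: 0.0
```

Run:
```python
from h import *
o=robot.observe();print(o["t"],o["tool_pos"],np.round(o["qpos"],1))
print(to([.5863,.3441,.17],58.4))
s=robot.snapshot("side");save(s,"g0");t=robot.snapshot("top");save(t,"g0t")
# tips vs tab in side
tip=np.array(o["tool_pos"])+.008*np.array(o["tool_rot"])[:,2]
print("tip pred",proj(s,tip)," tab pred",proj(s,[.5863,.3441,.15]))
im=s["image"][190:230,275:312].astype(int);m=(im[...,0]>140)&(im[...,1]<80)&(im[...,2]<80);v,u=np.nonzero(m);print("red",u.min()+275,u.max()+275,v.min()+190,v.max()+190)
```

```text
22.9 [0.58622848 0.34395678 0.23963807] [23.3 28.2 21.8 83.7 -0.  54.8]
(array([-0. ,  0.2, 69.6]), array([-0.001, -0.001,  0.002]))
tip pred [287.96920289 174.56944586]  tab pred [288.76622421 210.61399677]
red 283 301 206 227
```

Emit:
carry_out(deltas="1 0 0 25 0 0 0;1 0 0 50 0 0 0;1 0 0 70 0 0 0;1 0 0 80 0 0 0;1 0 0 86 0 0 0;1 0 0 92 0 0 0;1 0 0 98 0 0 0;1 0 0 104 0 0 0;1 0 0 110 0 0 0;1 0 0 116 0 0 0;1 0 0 120 0 0 0;1 0 0 120 0 0 0")

```text
t: 24.2
tool_pos: [0.5861, 0.3441, 0.1199]
tool_rot: [[-0.852, 0.524, -0.001], [0.524, 0.852, -0.0], [0.001, -0.001, -1.0]]
wrist_force: [-0.2, -0.9, 0.8]
finger_gap: -0.0001
finger_force: 0.0
```

Emit:
carry_out(deltas="1 0 0 2 0 0 0;1 0 0 4 0 0 0;1 0 0 6 0 0 0;1 0 0 8 0 0 0")

```text
t: 24.6
tool_pos: [0.5867, 0.3441, 0.1129]
tool_rot: [[-0.852, 0.524, 0.001], [0.524, 0.852, 0.0], [-0.001, 0.001, -1.0]]
wrist_force: [-0.6, 0.2, 3.4]
finger_gap: -0.0
finger_force: 1.5
```

Run:
```python
from h import *
o=robot.observe();print(o["t"],o["tool_pos"],o["wrist_force"])
s=robot.snapshot("side");save(s,"h0")
im=s["image"][190:250,270:320].astype(int);m=(im[...,0]>140)&(im[...,1]<80)&(im[...,2]<80);v,u=np.nonzero(m);print("red",len(u),u.min()+270,u.max()+270,v.min()+190,v.max()+190)
print("plate at stop pred",proj(s,[.5863,.3441,.097]))
cv2.imwrite("pics/h1.png",cv2.resize(s["image"][160:280,250:390],None,fx=5,fy=5,interpolation=2)[:,:,::-1])
```

```text
24.6 [0.58670995 0.34407855 0.11288944] [-0.61075772  0.24369807  3.37306917]
red 2 285 301 224 236
plate at stop pred [289.28210386 232.2000634 ]
```

View pics/h1.png

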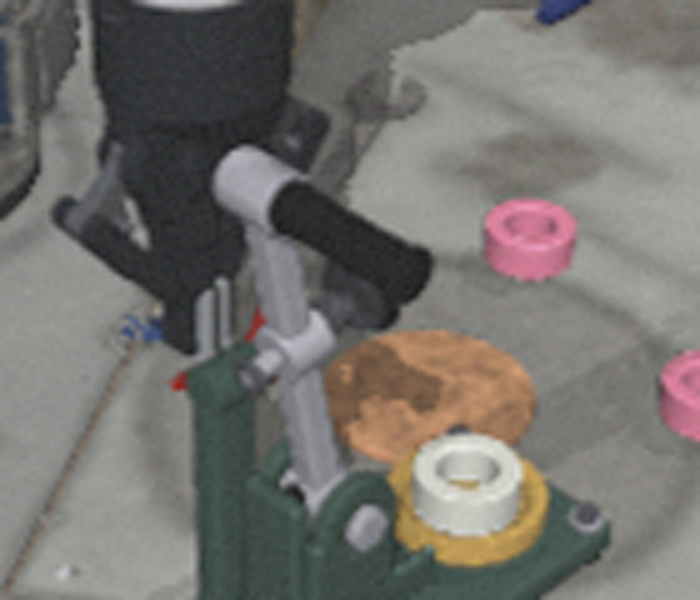

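Emit:
carry_out(deltas="1 0 0 1.5 0 0 0;1 0 0 3 0 0 0;1 0 0 4 0 0 0;1 0 0 4 0 0 0")

```text
t: 25.05
tool_pos: [0.588, 0.3439, 0.1108]
tool_rot: [[-0.852, 0.524, 0.005], [0.524, 0.852, 0.001], [-0.004, 0.003, -1.0]]
wrist_force: [1.4, -1.8, 13.1]
finger_gap: 0.0001
finger_force: 5.6
```

Emit:
carry_out(deltas="1 0 0 1 0 0 0;1 0 0 2 0 0 0;1 0 0 2 0 0 0")

```text
t: 25.35
tool_pos: [0.5887, 0.3438, 0.1098]
tool_rot: [[-0.851, 0.524, 0.007], [0.524, 0.851, 0.001], [-0.005, 0.004, -1.0]]
wrist_force: [1.7, -3.4, 18.0]
finger_gap: 0.0002
finger_force: 8.0
```

The catch is on its stop: the tip stalled at z=0.102 with force climbing to 18 N. Rising, then crossing over to the handle.

Emit:
carry_out(deltas="1 0 0 -30 0 0 0;1 0 0 -70 0 0 0;1 0 0 -115 0 0 0;1 0 0 -160 0 0 0;1 0 0 -195 0 0 0;0.5 0 0 -195 0 0 0;0 0 0 -195 0 0 0")

```text
t: 26.05
tool_pos: [0.5867, 0.3441, 0.302]
tool_rot: [[-0.852, 0.524, 0.001], [0.524, 0.852, 0.0], [-0.001, 0.001, -1.0]]
wrist_force: [-0.7, -0.0, -0.3]
finger_gap: 0.0283
finger_force: 0.0
```

Run:
```python
from h import *
o=robot.observe();print(o["t"],o["tool_pos"],np.round(o["qpos"],1),o["finger_gap"])
print(to([.5012,.4400,.30],58.4),ik(np.array([.5012,.44,.3]),90,58.4,[10,10,0])[0])
s=robot.snapshot("side");save(s,"i0")
# red catch visible parts
im=s["image"][195:255,270:320].astype(int);m=(im[...,0]>140)&(im[...,1]<80)&(im[...,2]<80);v,u=np.nonzero(m);print("red",len(u),u.mean()+270,v.mean()+195,u.min()+270,u.max()+270,v.min()+195,v.max()+195)
n=np.array([.4793,.3171]);ex=np.array([.524,.852]);ey=np.array([-.852,.524])
for a in(0,1.0,1.2):
  y=-.036-.046*np.cos(.55-a);z=.125+.046*np.sin(.55-a);print("tab at",a,proj(s,[*(n+.079*ex+y*ey),z]))
# handle re-measure with both cams
t=robot.snapshot("top")
for c in("side","top"): print([(round(d["p"],2),np.round(np.array(d["location"])*[640,400],1).tolist()) for d in robot.search_frame(c,"lever_grip")][:2])
print("handle pred",proj(s,[.5047,.4386,.235]),proj(t,[.5047,.4386,.235]))
```

```text
26.05 [0.58670435 0.34408918 0.30202689] [23.3 28.4 31.2 92.7 -0.  54.9] 0.0283292342416168
(array([123.1,  36.9,   1.9]), array([0.001, 0.001, 0.   ])) [34.07872824 26.8792061  28.3185925  91.43938641  0.         65.67872824]
red 4 293.0 230.0 285 301 223 237
tab at 0 [289.39321467 211.37325211]
tab at 1.0 [289.07130204 228.92824034]
tab at 1.2 [290.74738438 233.06211762]
[(0.56, [311.4, 218.4])]
[(0.61, [271.9, 203.5])]
handle pred [318.97013089 206.38990222] [256.19508447 206.20019596]
```

Emit:
carry_out(deltas="-0.4 30 9 0 0 0 0;-0.4 65 19 0 0 0 0;-0.4 100 30 0 0 0 0;-0.4 123 37 0 0 0 0;-0.4 123 37 10 0 0 0;-0.4 123 37 35 0 0 0;-0.4 123 37 60 0 0 0;-0.4 123 37 75 0 0 0;-0.4 123 37 80 0 0 0;-0.4 123 37 80 0 0 0;-0.4 123 37 80 0 0 0", grip_force=40)

```text
t: 27.35
tool_pos: [0.5016, 0.4398, 0.2224]
tool_rot: [[-0.852, 0.524, 0.001], [0.524, 0.852, 0.0], [-0.001, 0.001, -1.0]]
wrist_force: [-0.2, 0.0, 1.2]
finger_gap: 0.0599
finger_force: 0.0
```

Emit:
carry_out(deltas="0 0 0 0 0 0 0;0.3 0 0 0 0 0 0;0.5 0 0 0 0 0 0;0.7 0 0 0 0 0 0;0.9 0 0 0 0 0 0;0.9 0 0 0 0 0 0", grip_force=40)

```text
t: 27.95
tool_pos: [0.5014, 0.4403, 0.2224]
tool_rot: [[-0.852, 0.524, 0.002], [0.524, 0.852, 0.001], [-0.001, 0.002, -1.0]]
wrist_force: [1.6, 2.2, 4.2]
finger_gap: 0.0166
finger_force: 39.2
```

Run:
```python
from h import *
o=robot.observe();print(o["t"],o["tool_pos"],np.round(o["qpos"],1),o["finger_gap"],o["wrist_force"])
n=np.array([.4793,.3171]);ex=np.array([.524,.852]);ey=np.array([-.852,.524]);d=np.array(o["tool_pos"])[:2]-n;print("own",d@ex,d@ey)
for a in np.r_[np.arange(.1,1.78,.1),1.77]:
  dx=160*(np.sin(.2-a)-np.sin(.2));dz=160*(np.cos(.2-a)-np.cos(.2));print(f"{a:.2f} {dx:.0f} {-dz:.0f}",end="; ")
```

```text
27.95 [0.50140457 0.44032335 0.22235539] [34.1 26.8 17.1 80.1 -0.  65.7] 0.01658350961205562 [1.56454978 2.18801562 4.22765004]
own 0.11656908954144199 0.04573593735469133
0.10 -16 -2; 0.20 -32 -3; 0.30 -48 -2; 0.40 -64 -0; 0.50 -79 4; 0.60 -94 9; 0.70 -108 16; 0.80 -122 25; 0.90 -135 34; 1.00 -147 45; 1.10 -157 57; 1.20 -166 70; 1.30 -174 84; 1.40 -181 99; 1.50 -186 114; 1.60 -189 130; 1.70 -191 145; 1.77 -192 157;
```

The handle is gripped, and its position matches the model within 1 mm. Pulling along the arc.

Emit:
carry_out(deltas="0.9 0 -16 -2 0 0 0;0.9 0 -32 -3 0 0 0;0.9 0 -48 -2 0 0 0;0.9 0 -64 0 0 0 0;0.9 0 -79 4 0 0 0;0.9 0 -94 9 0 0 0;0.9 0 -108 16 0 0 0;0.9 0 -122 25 0 0 0;0.9 0 -122 25 0 0 0", grip_force=40)

```text
t: 28.85
tool_pos: [0.4361, 0.3351, 0.1965]
tool_rot: [[-0.852, 0.524, -0.001], [0.524, 0.852, -0.0], [0.0, -0.001, -1.0]]
wrist_force: [-2.7, 1.8, 3.3]
finger_gap: 0.0167
finger_force: 40.9
```

Emit:
carry_out(deltas="0.9 0 -13 9 0 0 0;0.9 0 -25 20 0 0 0;0.9 0 -35 32 0 0 0;0.9 0 -44 45 0 0 0;0.9 0 -52 59 0 0 0;0.9 0 -59 74 0 0 0;0.9 0 -64 89 0 0 0;0.9 0 -67 103 0 0 0;0.9 0 -68 108 0 0 0;0.9 0 -68 112 0 0 0;0.9 0 -68 112 0 0 0", grip_force=40)

```text
t: 29.95
tool_pos: [0.4015, 0.2788, 0.0848]
tool_rot: [[-0.852, 0.524, -0.001], [0.524, 0.852, 0.001], [0.001, 0.0, -1.0]]
wrist_force: [-4.2, 1.3, 6.6]
finger_gap: 0.0166
finger_force: 44.8
```

Run:
```python
from h import *
o=robot.observe();n=np.array([.4793,.3171]);ex=np.array([.524,.852]);ey=np.array([-.852,.524]);d=np.array(o["tool_pos"])[:2]-n;print("own",d@ex,d@ey,o["tool_pos"][2],o["finger_gap"],o["wrist_force"])
print("dz from start of pull",.2224-o["tool_pos"][2],"want 157; dx",d@ex-.1166,"want -.192")
```

```text
own -0.07340974424890157 0.04622747078889418 0.0848058509489617 0.01664167060455156 [-4.24833817  1.2787388   6.64678657]
dz from start of pull 0.13759414905103828 want 157; dx -0.19000974424890155 want -.192
```

Emit:
carry_out(deltas="0.9 0 0 2.5 0 0 0;0.9 0 0 5 0 0 0;0.9 0 0 7.5 0 0 0;0.9 0 -1 10 0 0 0;0.9 0 -1 12 0 0 0;0.9 0 -1 14 0 0 0;0.9 0 -1 16 0 0 0;0.9 0 -1 16 0 0 0", grip_force=40)

```text
t: 30.75
tool_pos: [0.4007, 0.2776, 0.0691]
tool_rot: [[-0.852, 0.524, -0.001], [0.524, 0.852, -0.0], [0.001, -0.001, -1.0]]
wrist_force: [-5.4, -1.6, 8.7]
finger_gap: 0.0169
finger_force: 46.0
```

Emit:
carry_out(deltas="0.9 0 0 1 0 0 0;0.9 0 0 2 0 0 0;0.9 0 0 3 0 0 0;0.9 0 0 4 0 0 0;0.9 0 0 4.5 0 0 0;0.9 0 0 4.5 0 0 0", grip_force=40)

```text
t: 31.35
tool_pos: [0.4007, 0.2774, 0.0647]
tool_rot: [[-0.852, 0.524, -0.001], [0.524, 0.852, -0.0], [0.001, -0.001, -1.0]]
wrist_force: [-6.0, -1.3, 8.1]
finger_gap: 0.0169
finger_force: 46.3
```

Emit:
carry_out(deltas="0.9 0 0 1 0 0 0;0.9 0 0 2 0 0 0;0.9 0 0 2 0 0 0")

```text
t: 31.65
tool_pos: [0.4006, 0.2774, 0.0627]
tool_rot: [[-0.852, 0.524, -0.001], [0.524, 0.852, -0.0], [0.001, -0.001, -1.0]]
wrist_force: [-7.4, -1.1, 9.6]
finger_gap: 0.0167
finger_force: 46.4
```

Emit:
carry_out(deltas="0.9 0 0 1 0 0 0;0.9 0 0 2 0 0 0;0.9 0 0 2 0 0 0")

```text
t: 31.95
tool_pos: [0.4006, 0.2774, 0.0608]
tool_rot: [[-0.852, 0.524, -0.001], [0.524, 0.852, -0.0], [0.001, -0.001, -1.0]]
wrist_force: [-7.2, -1.5, 11.4]
finger_gap: 0.0167
finger_force: 46.5
```

Run:
```python
from h import *
o=robot.observe();print(o["tool_pos"],o["wrist_force"])
s=robot.snapshot("side");save(s,"k0")
n=np.array([.4793,.3171]);ex=np.array([.524,.852]);ey=np.array([-.852,.524])
for a in(1.6,1.7,1.77):
  q=n+(.085+.16*np.sin(.2-a))*ex; z=.078+.16*np.cos(.2-a)
  print(a,"sleeve outer end (y72)",proj(s,[*(q+.072*ey),z]),"hub",proj(s,[*q,z]),z)
cv2.imwrite("pics/k1.png",cv2.resize(s["image"][200:320,280:420],None,fx=5,fy=5,interpolation=2)[:,:,::-1])
```

```text
[0.40063922 0.27741113 0.06079945] [-7.18466313 -1.50994861 11.41130308]
1.6 sleeve outer end (y72) [394.50274496 229.39009888] hub [367.02878566 214.74079049] 0.10519474286403853
1.7 sleeve outer end (y72) [394.28254869 235.25155119] hub [367.08493168 220.49892601] 0.08931795226683246
1.77 sleeve outer end (y72) [393.84547167 239.51140397] hub [366.83626658 224.67362367] 0.07812741227371732
```

View pics/k1.png

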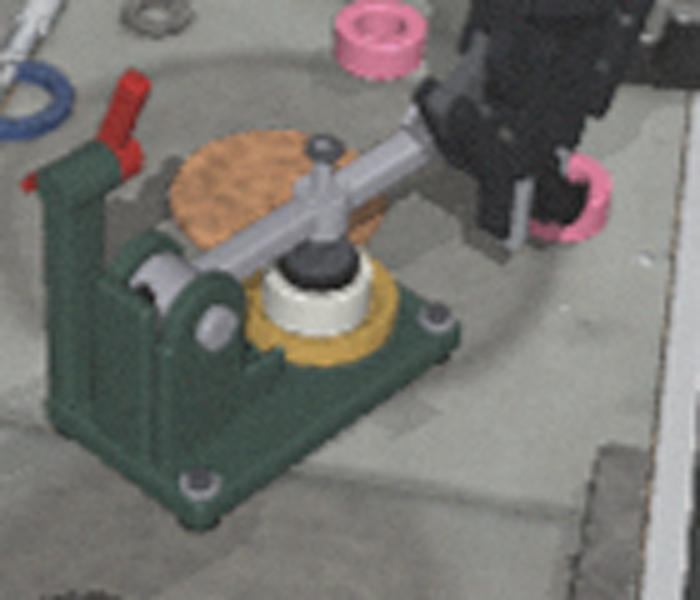

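The foot is on the ring, the catch nose is swung clear, and the lever looks level. I'll compare the bar's line with the model numerically.

Run:
```python
from h import *
s=robot.snapshot("side");im=s["image"].astype(int)
n=np.array([.4793,.3171]);ex=np.array([.524,.852]);ey=np.array([-.852,.524])
def sil(a,col):
    P=[]
    u=np.array([np.sin(.2-a),np.cos(.2-a)]);w=np.array([-u[1],u[0]])
    for r in(.03,.15):
        for y in(-.007,.007):
            for h in(-.007,.007):
                c=np.array([.085,.078])+r*u+h*w; P.append(proj(s,[*(n+c[0]*ex+y*ey),c[1]]))
    m=np.zeros((400,640),np.uint8);cv2.fillConvexPoly(m,cv2.convexHull(np.float32(P)*16).astype(int),1,shift=4)
    v=np.nonzero(m[:,col])[0];return v.min(),v.max()
for col in(330,333,336,352,355,358):
    print(col,"obs",[(v,*im[v,col]) for v in range(sil(1.77,col)[0]-5,sil(1.77,col)[1]+6)][::1] if col in(333,355) else "", {a:tuple(map(int,sil(a,col))) for a in(1.6,1.7,1.77)})
```

```text
330 obs  {1.6: (239, 252), 1.7: (241, 253), 1.77: (242, 254)}
333 obs [(235, np.int64(171), np.int64(128), np.int64(97)), (236, np.int64(181), np.int64(137), np.int64(102)), (237, np.int64(184), np.int64(139), np.int64(105)), (238, np.int64(168), np.int64(128), np.int64(97)), (239, np.int64(155), np.int64(116), np.int64(88)), (240, np.int64(158), np.int64(116), np.int64(88)), (241, np.int64(161), np.int64(118), np.int64(88)), (242, np.int64(158), np.int64(121), np.int64(92)), (243, np.int64(139), np.int64(132), np.int64(134)), (244, np.int64(144), np.int64(144), np.int64(153)), (245, np.int64(149), np.int64(150), np.int64(156)), (246, np.int64(148), np.int64(146), np.int64(154)), (247, np.int64(159), np.int64(157), np.int64(167)), (248, np.int64(156), np.int64(157), np.int64(163)), (249, np.int64(138), np.int64(136), np.int64(144)), (250, np.int64(132), np.int64(132), np.int64(138)), (251, np.int64(130), np.int64(129), np.int64(137)), (252, np.int64(119), np.int64(120), np.int64(122)), (253, np.int64(115), np.int64(114), np.int64(111)), (254, np.int64(111), np.int64(112), np.int64(10
[... 948 characters left out ...]
(159), np.int64(167)), (233, np.int64(170), np.int64(172), np.int64(180)), (234, np.int64(169), np.int64(170), np.int64(178)), (235, np.int64(144), np.int64(143), np.int64(153)), (236, np.int64(131), np.int64(131), np.int64(138)), (237, np.int64(129), np.int64(130), np.int64(135)), (238, np.int64(115), np.int64(114), np.int64(116)), (239, np.int64(108), np.int64(86), np.int64(74)), (240, np.int64(104), np.int64(79), np.int64(63)), (241, np.int64(101), np.int64(79), np.int64(64)), (242, np.int64(100), np.int64(76), np.int64(59)), (243, np.int64(142), np.int64(107), np.int64(79))] {1.6: (218, 231), 1.7: (223, 235), 1.77: (226, 238)}
358 obs  {1.6: (216, 228), 1.7: (221, 233), 1.77: (225, 236)}
```

The bar's slope is 0.636 px/px observed. The model gives 0.636 at the stop and 0.73 at 1.70 rad, so the lever is fully down. I'll firm up the hold and hand in.

Emit:
carry_out(deltas="0.9 0 0 0.5 0 0 0;0.9 0 0 1 0 0 0;0.9 0 0 1 0 0 0;0.9 0 0 1 0 0 0;0.9 0 0 1 0 0 0", grip_force=60)

```text
t: 32.55
tool_pos: [0.4007, 0.2774, 0.0605]
tool_rot: [[-0.852, 0.524, -0.0], [0.524, 0.852, -0.0], [0.0, -0.0, -1.0]]
wrist_force: [-9.0, -3.0, 20.3]
finger_gap: 0.0165
finger_force: 58.8
```

Run:
```python
from h import *
o=robot.observe();print(o["t"],o["tool_pos"],o["wrist_force"],o["finger_force"])
s=robot.snapshot("side")["image"].astype(int)
for c in(333,355): print(c,[v for v in range(215,262) if s[v,c,2]-s[v,c,0]>4][:1])
print(robot.finish_job())
```

```text
32.55 [0.40066639 0.27744799 0.06054293] [-9.01407147 -2.97823462 20.33690266] 58.84298801422119
333 [244]
355 [229]
the job is handed in; nothing more can be done
None
```

I handed the job in at 32.6 s of the 64 s allowed: the ring is seated in the nest, the catch is pushed down to its stop, and the gripper holds the lever fully down with the foot on the ring. `finish_job()` gave no verdict; this rests on the camera and force readings.

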